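# Raise the gauge bay barrier and feed the magnet in

### The job

Push the counterweighted barrier arm of the magnet gauge bay up past its balance point so that it stays fully raised by itself, then push the round magnet assembly that stands in front of the bay along the shelf, in between the rails, until it rests against the back stop. Only push with the fingers: do not lift or tip the magnet assembly, and leave the loose things standing around undisturbed.

Things in the scene. Friction and masses are not known exactly. Their poses are not given: they have to be found in the camera images.
- bay: Magnet gauge bay, fixed; things slide on the bare shelf inside it. Origin: on the shelf in the middle of the lane mouth, below the barrier beam; x points along the lane into the bay (away from the robot), y left, z up. Rails 25 mm high from x = -30 to 115 mm, inner faces at y = +-52 mm, with lead-ins flaring to y = +-77 mm at x = -61 mm. A 40 mm high rest post stands at y = -70 mm.
- stop (a point): Middle of the flat face of the back stop that closes the lane, 108 mm along the bay's x axis from the bay's origin; the stop is 45 mm high. Behind it, from x = 125 to 205 mm, stands the grey gauge housing, 200 mm wide and 65 mm high. The magnet assembly rests against the stop when its centre is at x = 68 mm of the bay.
- hinge (a point): Hinge of the barrier arm: on the bay's left side at x = 0, y = 120, z = 75 mm of the bay, axis parallel to the bay's x. It sits in a steel fork post 92 mm high. When the arm is lowered, its counterweight (steel cylinder 50 mm in diameter, 50 mm long) sits 45 mm to the left of and 60 mm above the hinge.
- barrier (a joint): Barrier arm angle, rad: 0 = lowered across the lane mouth, grows as the free end rises, 1.62 = upright stop. Below about 0.8 rad it falls back; beyond, it swings on by itself (damped, about 1 s) to the upright stop and stays. 1 to 3 N at the handle raise it. Lowered, its beam (10 mm thick, at height 40 to 64 mm, from the hinge to y = -86 mm of the bay) blocks the magnet.
- handle (a point): Centre of the round black cross-handle at the arm's free end: 14 mm in diameter, 104 mm long, parallel to the bay's x axis. Lowered, it is at x = 0, y = -145, z = 110 mm of the bay, with free space beneath and beyond it; a thin stem joins it to the beam, first 67 mm level, then down. It moves up and to the left on a circle of 267 mm radius about the hinge.
- magnet_center (a point): Centre, half-way up, of the loose loudspeaker magnet assembly in front of the bay: an upright squat drum, a ferrite ring 80 mm in diameter (8 to 44 mm above the shelf) between a steel back plate 72 mm and a top plate 74 mm in diameter, with a small pole on top; 55 mm high in all, about 0.75 kg.
- flange: Bystander: chrome horn flange, round foot 92 mm, 45 mm high, loose; origin under its centre.
- copper: Bystander: copper shorting ring, 56 mm outside diameter, 14 mm high, loose; origin under its centre.
- grille: Bystander: square black plastic grille frame 150 x 150 x 12 mm, lying flat; origin under its centre.
- driver: Bystander: screwdriver lying flat along its x axis.
- screwjar: Bystander: closed glass jar, 56 mm in diameter, 65 mm high; origin under its centre.
- bobbin: Bystander: small wound bobbin, 44 mm in diameter, 36 mm high; origin under its centre.

How it is judged:
By the outcome, as a careful person would: the job done as asked, in the order asked, and still so for the second after the job is handed in, with the robot touching nothing.
It also fails if it takes over 67 s, if anything falls off the work surface, if the arm or the gripper's body presses on something with over 40 N, if the wrist force passes 120 N, or if a joint passes its speed limit or range.

### The arm

A 7-joint arm with a two-finger parallel gripper is mounted at the origin on the work surface. World frame = base frame: x ahead of the robot, y to its left, z up, the work surface at z = 0. Lengths are in m, angles in rad, forces in N, time in s.
With the tool pointing down it reaches from about 0.425 to 0.875 m from the base axis. Payload 4.7 kg.
Tool frame: the origin (TCP) lies midway between the tips of the shut fingers; the grasp point (between the pads) lies 19 mm behind it; z points along the fingers, y is the direction in which the jaws open and shut (so a half turn about z gives the same grasp; the last joint's range is limited). The gripper opens to 87 mm and grips with 3 to 60 N. Pads are 19 mm wide; open, the fingers measure 117 mm over their backs; the gripper's body (75 mm by 190 mm) begins 51 mm behind the grasp point.
Start: joints at [0.014, 0.321, -0.07, 1.45, 0.023, 1.371, -0.057], TCP at [0.65, -0, 0.223] pointing down, gripper open.
Joint ranges: [-2.86, 2.86], [-0.3, 2.09], [-1.38, 1.24], [0.06, 2.45], [-1.56, 4.7], [0.09, 2.05], [-2.69, 2.69]. Speed limits (rad/s): [2.57, 2.57, 3.14, 3.14, 3.14, 3.14, 3.14].

### API

Orientations are given as a rotation vector (axis times angle).
In Python, from bench import * gives the robot as it stands. The module is installed in compiled form; this text tells all that it offers.
- The arm moves only by the tool play_rows, never from a script. Its argument "series" is one flat list of numbers, 7 for each row, row after row: the opening in per cent of the stroke, from 0 (shut) to 100 (fully open), then the shift along the tool's x, y, z in m, then the turn, a rotation vector about the tool's x, y, z in degrees. In form: [fingers, tx, ty, tz, rx, ry, rz, fingers, tx, ty, tz, rx, ry, rz, ...]. A call has 1 to 10 rows; each row is the pose to reach, as a shift and turn from the pose commanded when the call began, along the tool's axes at that moment; what a row does not reach only later rows make up. A row lasts 1/12 s, in which the tool goes at most 41.7 mm and 7.16 degrees, less where a joint would pass 70% of its speed; a pose out of reach is approached as far as the arm can. A call with a gripper value outside its range is refused whole. The fingers move at their own pace and stop on an object; "force" is the grip in N (left out, the last holds). Time passes only in rows, so rows that repeat a pose let the fingers close. It gives the time, the measured TCP pose, the force and the opening at its end, in the units of the state.
- get_state(): the state, without advancing time (a new reading comes with each control period).
- get_image(name): name is "scene" or "side" or "wrist"; returns a dict with "frame" (420x560x3 uint8, red, green, blue), "fx", "fy", "cx", "cy" (pixels), "R" (3x3) and "t" (3): a world point X has camera coordinates R X + t. Camera axes: x right, y down, z forward; pixel columns grow to the right and rows downward; lengths in m; the calibration is good to about 2 mm. The wrist camera is an equidistant fisheye: a pixel r from the principal point sees the ray r / f radians off the axis. A picture is of the moment at which its call begins. There is no depth.
- close_job(): hands the job in, once; it reports no verdict.
The state is a dict: "time": time; "joint_positions": joint angles; "qd": joint speeds; "joint_torque": joint torques, N m; "position": TCP position; "tool_rot": TCP orientation; "ft_force": force on the tool from outside, world axes, zero at the start; "torque": the same for the moment, N m; "grip_width": opening from 0.0 (shut) to 1.0 (fully open).
Only numpy, scipy, OpenCV 4.12 (cv2) and the standard library are available. Lean on these libraries where they do the work, as an engineer would, in place of code of your own. Each camera call takes 0.05 s, during which the arm holds its last target.

## Working session

There is one attempt and no reset: what is moved stays moved. The work goes in short steps, Python scripts to look and compute and a tool call to move; the robot and the scene stay as the last step left them, time stands still between calls to the robot, and variables do not carry over. Pictures are saved under pics/ and viewed, and the job is handed in when it is done.

Besides the shell and the picture viewer there is one more tool, called after "Request:" by a JSON object that holds its "op" and its "data", one argument or row to a line. play_rows: Moves the arm, as the interface text tells. Its arguments: {"type":"object","properties":{"series":{"type":"array"},"force":{"type":"number"}},"required":["series"]}

```bash
mkdir -p pics
cat > h.py <<'E'
from bench import *
import numpy as np, cv2, pickle
def snap(n,tag):
    d=get_image(n); cv2.imwrite(f'pics/{tag}.png',cv2.cvtColor(np.asarray(d['frame']),cv2.COLOR_RGB2BGR))
    pickle.dump(d,open(f'{tag}.pkl','wb')); return d
E
python3 - <<'E'
from h import *
for n in ['scene','side','wrist']:
    d=snap(n,n+'0'); print(n,d['fx'],d['cx'],d['cy'],np.round(-np.array(d['R']).T@d['t'],3))
s=get_state(); print(s['time'],s['position'],s['tool_rot'])
E
```

```text
scene 400.82526190573714 280.61608421022817 201.49692533323685 [0.949 0.584 0.703]
side 422.67193784491616 285.82711627981115 214.4849119648284 [0.466 0.708 0.642]
wrist 325.19226210127806 278.21776304417534 210.43072857757122 [0.651 0.066 0.384]
0.15 [ 6.49599260e-01 -4.30959821e-05  2.21724883e-01] [-2.22072383e+00 -2.22079375e+00  1.70055887e-03]
```

```bash
ls pics
```

```text
scene0.png
side0.png
wrist0.png
```

View pics/scene0.png

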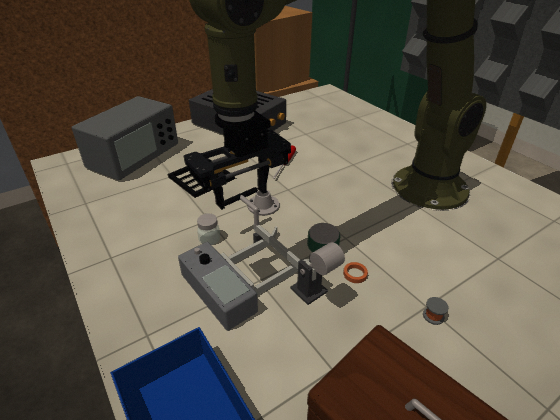

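View pics/side0.png

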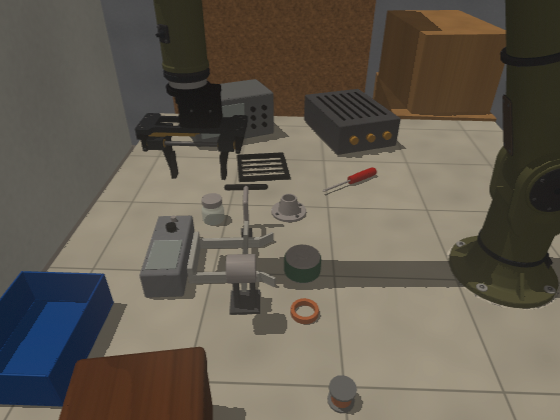

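View pics/wrist0.png

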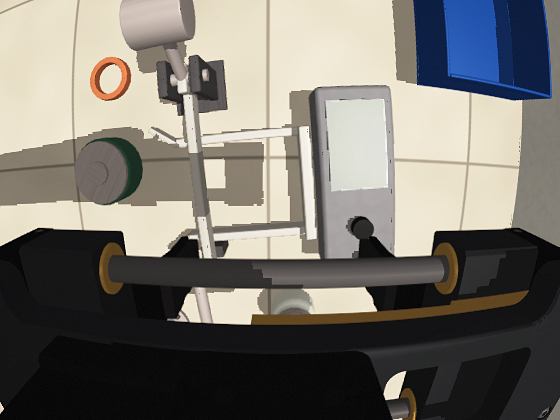

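Run:
```python
import cv2
a=cv2.imread('pics/scene0.png')[170:340,160:390]; cv2.imwrite('pics/scene0c.png',cv2.resize(a,None,fx=3.4,fy=3.4,interpolation=cv2.INTER_CUBIC))
a=cv2.imread('pics/side0.png')[150:350,130:360]; cv2.imwrite('pics/side0c.png',cv2.resize(a,None,fx=3,fy=3,interpolation=cv2.INTER_CUBIC))
```

```text
(no output)
```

View pics/scene0c.png

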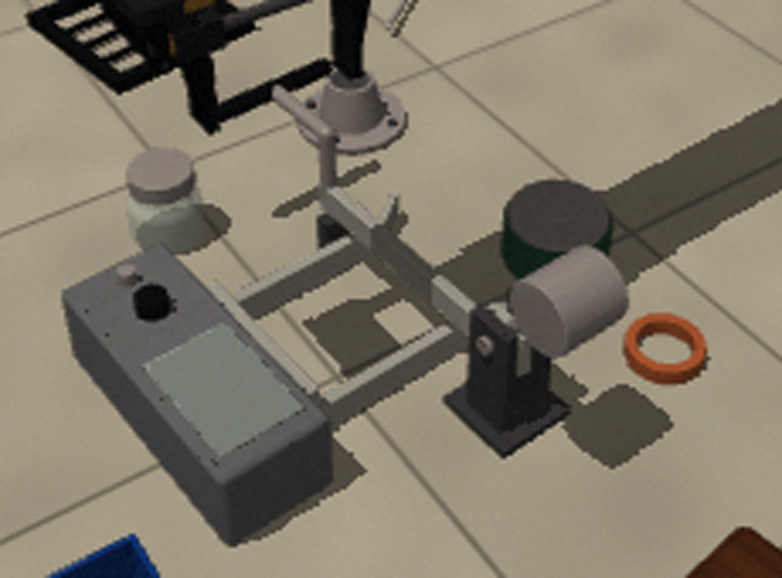

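View pics/side0c.png

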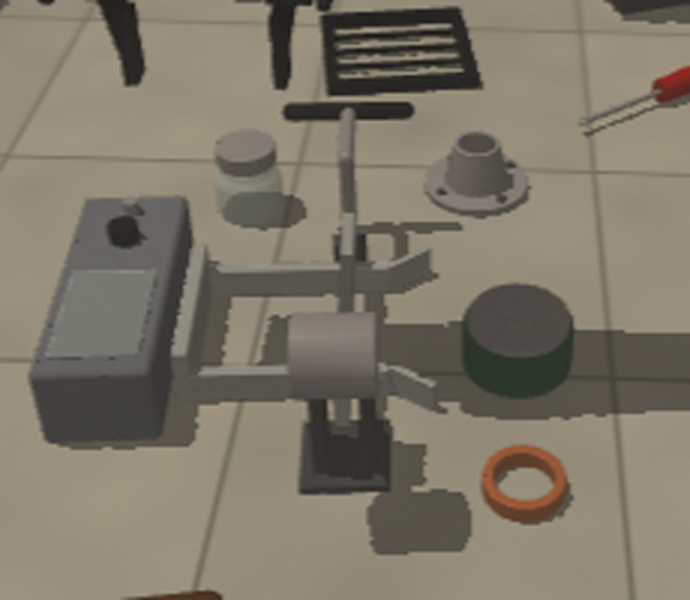

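```bash
cat >> h.py <<'E'
from scipy.optimize import least_squares
def proj(d,X):
    X=np.atleast_2d(X); c=X@np.array(d['R']).T+np.array(d['t']); return np.c_[d['fx']*c[:,0]/c[:,2]+d['cx'],d['fy']*c[:,1]/c[:,2]+d['cy']]
def projw(d,X):
    X=np.atleast_2d(X); c=X@np.array(d['R']).T+np.array(d['t']); rr=np.hypot(c[:,0],c[:,1]); th=np.arctan2(rr,c[:,2]); return np.c_[d['fx']*th*c[:,0]/rr+d['cx'],d['fy']*th*c[:,1]/rr+d['cy']]
def ld(t): return pickle.load(open(t+'.pkl','rb'))
def bay(p,P):
    c,s=np.cos(p[2]),np.sin(p[2]); P=np.array(P,float)/1000
    return np.c_[p[0]+c*P[:,0]-s*P[:,1],p[1]+s*P[:,0]+c*P[:,1],P[:,2]]
E
python3 - <<'E'
from h import *
sc,si,wr=ld('scene0'),ld('side0'),ld('wrist0')
P=[(205,-100,65),(125,-100,65),(125,100,65),(205,100,65),(52,-145,110),(-52,-145,110)]
ps=np.array([(65,293),(160,245),(330,408),(225,478),(213,116),(327,70)])/3.4+(160,170)
pd=np.array([(85,200),(187,200),(163,380),(33,377),(286,111),(410,110)])/3+(130,150)
def res(p):
    X=bay(p,P); return np.r_[(proj(sc,X)-ps).ravel(),(proj(si,X)-pd).ravel()]
r=least_squares(res,[.65,0,0],loss='soft_l1'); print(r.x,np.round(r.fun.reshape(-1,2),1))
def tri(obs):
    f=lambda X:np.concatenate([(pj(d,X)[0]-u) for pj,d,u in obs])
    q=least_squares(f,[.6,.1,.05]); return q.x,q.fun
a=np.array
m=lambda x,y:a([x/3.4+160,y/3.4+170]); n=lambda x,y:a([x/3+130,y/3+150])
print('mag top',tri([(proj,sc,m(557,215)),(proj,si,n(517,320)),(projw,wr,a([103,171]))]))
h1=tri([(proj,sc,m(213,116)),(proj,si,n(286,111))]);h2=tri([(proj,sc,m(327,70)),(proj,si,n(410,110))]);print(h1,h2)
print('copper',tri([(proj,sc,m(666,348)),(proj,si,n(524,483))]))
print('flange',tri([(proj,sc,m(352,85)),(proj,si,n(477,142))]))
print('jar top',tri([(proj,sc,m(160,165)),(proj,si,n(245,145))]))
# overlay
np.save('bay.npy',r.x)
for nm,d,pj in [('scene0',sc,proj),('side0',si,proj),('wrist0',wr,projw)]:
    im=cv2.imread(f'pics/{nm}.png'); im=cv2.resize(im,None,fx=1.4,fy=1.4)
    Q=[(-30,52,25),(115,52,25),(-30,-52,25),(115,-52,25),(-61,77,25),(-61,-77,25),(0,-145,110),(-52,-145,110),(52,-145,110),(0,120,75),(108,0,45),(108,0,0),(0,-86,40)]+P
    for u in pj(d,bay(r.x,Q)): cv2.circle(im,tuple(int(v*1.4) for v in u),3,(0,0,255),1)
    cv2.imwrite(f'pics/{nm}o.png',im)
E
```

```text
[ 0.56410916 -0.00061605  0.10468065] [[-1.8 -0.7]
 [ 1.  -2. ]
 [ 3.   1.4]
 [ 1.1  1.4]
 [-0.5 -0.2]
 [ 0.  -2.3]
 [-0.2 -0.5]
 [ 0.7 -1.7]
 [-1.8 -2. ]
 [-0.4  0.8]
 [-1.4  0.5]
 [ 1.2 -0.5]]
mag top (array([0.44495517, 0.02800532, 0.04520156]), array([-0.79934351,  0.69057513, -0.68476344,  0.49651973, -0.94821185,
        0.20018367]))
(array([ 0.6285561 , -0.14189388,  0.10833862]), array([-0.05509071, -0.55154984, -0.14420924,  0.51825048])) (array([ 0.53056461, -0.14569313,  0.10930018]), array([-0.07292882, -0.80488069, -0.19809995,  0.72299912]))
copper (array([0.4380433 , 0.14563143, 0.00944851]), array([-0.01018931, -0.05663827, -0.01445628,  0.0458959 ]))
flange (array([ 0.47793557, -0.19721839,  0.04523955]), array([-0.1304159 , -1.37811519, -0.33657806,  1.22015644]))
jar top (array([ 0.6671823 , -0.15807476,  0.0665027 ]), array([ 0.03025999,  0.2712919 ,  0.07367069, -0.25975288]))
```

View pics/scene0o.png

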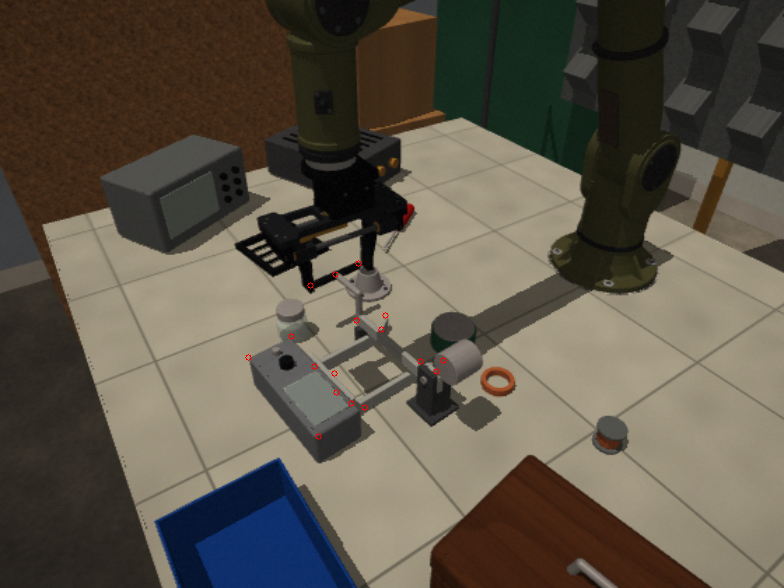

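View pics/side0o.png

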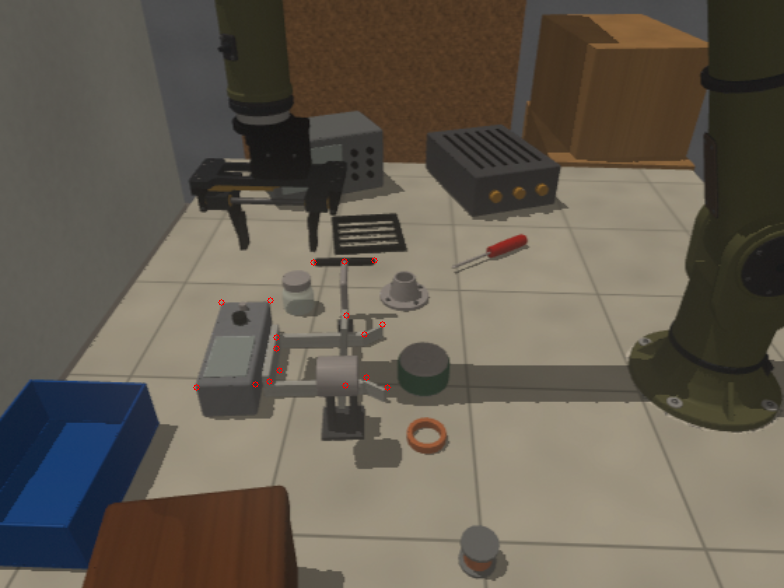

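View pics/wrist0o.png

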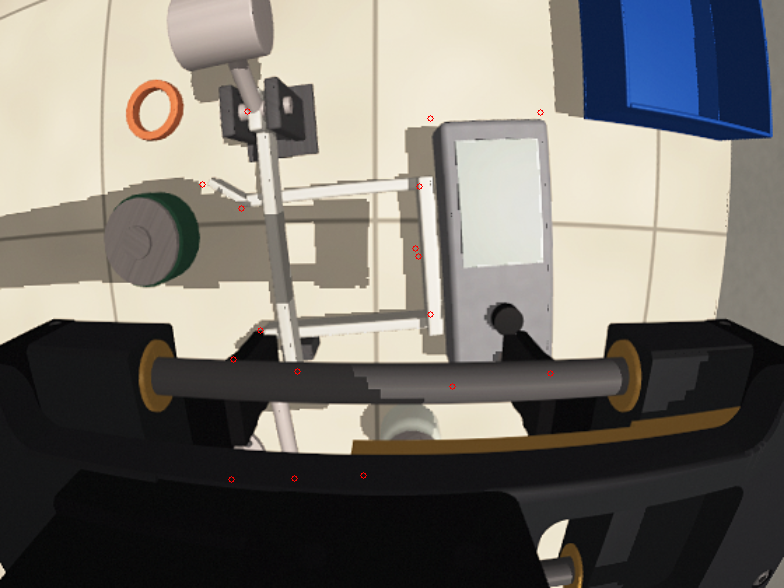

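Run:
```python
import cv2
a=cv2.imread('pics/wrist0.png')[80:270,140:330]; cv2.imwrite('pics/w0c.png',cv2.resize(a,None,fx=3.1,fy=3.1,interpolation=cv2.INTER_CUBIC))
a=cv2.imread('pics/scene0.png')[215:305,215:315]; cv2.imwrite('pics/s0d.png',cv2.resize(a,None,fx=6,fy=6,interpolation=cv2.INTER_CUBIC))
a=cv2.imread('pics/side0.png')[215:300,180:290]; cv2.imwrite('pics/d0d.png',cv2.resize(a,None,fx=6,fy=6,interpolation=cv2.INTER_CUBIC))
```

```text
(no output)
```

View pics/w0c.png

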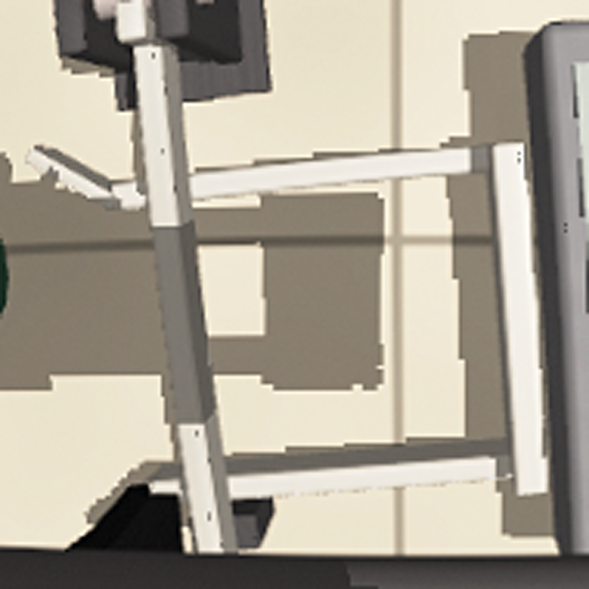

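View pics/s0d.png

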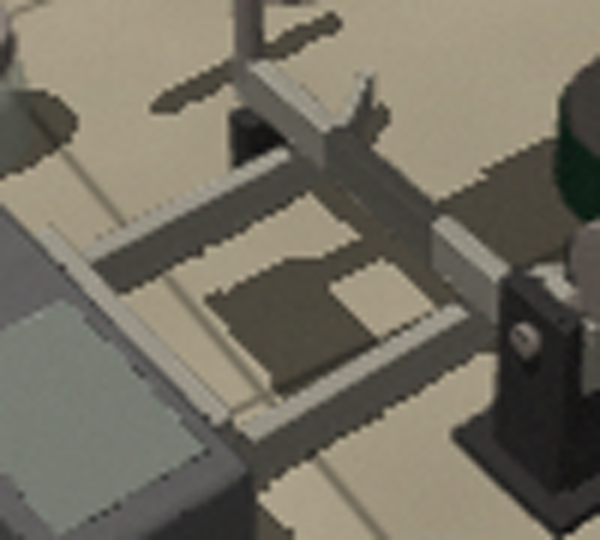

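View pics/d0d.png

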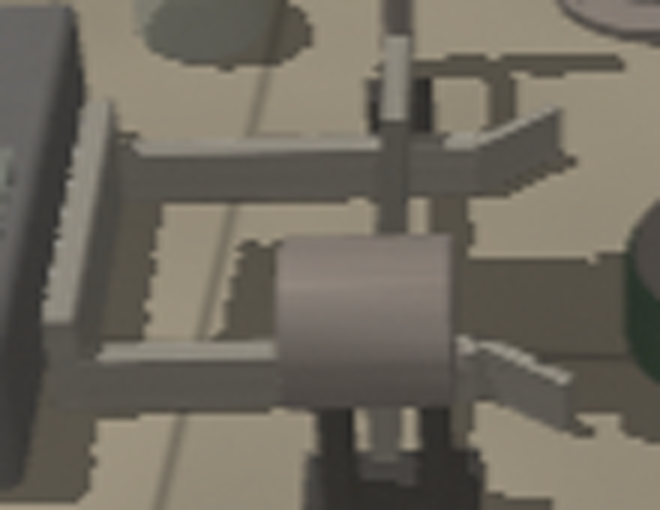

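Run:
```python
from h import *
sc,si,wr=ld('scene0'),ld('side0'),ld('wrist0')
W=lambda p:np.array(p)/3.1+(140,80); S=lambda p:np.array(p)/6+(215,215); D=lambda p:np.array(p)/6+(180,215)
L=((-25,52,25),(110,52,25));R=((-25,-52,25),(110,-52,25));T=((108,-60,45),(108,60,45))
lines=[(projw,wr,L,W([(190,198),(472,172)])),(projw,wr,R,W([(228,473),(505,458)])),(projw,wr,T,W([(495,145),(519,495)])),
(proj,sc,R,S([(105,265),(300,160)])),(proj,sc,L,S([(240,425),(450,305)])),(proj,sc,T,S([(58,232),(235,410)])),
(proj,si,R,D([(135,155),(380,150)])),(proj,si,L,D([(105,345),(275,343)])),(proj,si,T,D([(117,105),(75,320)]))]
def res(p,v=0):
    o=[]
    for pj,d,l,u in lines:
        X=bay(p,np.linspace(l[0],l[1],15)); q=pj(d,X)
        c=np.polyfit(np.arange(15),q,1); t=c[0]/np.linalg.norm(c[0]); n=np.array([-t[1],t[0]])
        for w in u:
            k=np.argsort(((q-w)**2).sum(1))[0]; o.append(n@(w-q[k]))
    hx=bay(p,[(52,-145,110),(-52,-145,110)])
    hs=np.array([(213,116),(327,70)])/3.4+(160,170); hd=np.array([(286,111),(410,110)])/3+(130,150)
    tips=bay(p,[(-61,-77,25),(-61,77,25)])
    o+=list(((proj(sc,hx)-hs)/2).ravel())+list(((proj(si,hx)-hd)/2).ravel())+list(((proj(si,tips)-D([(558,108),(572,375)]))/2).ravel())
    return np.array(o)
r=least_squares(res,[.565,0,.06],loss='soft_l1'); print(r.x); print(np.round(res(r.x),1)); np.save('bay.npy',r.x)
p=r.x
for nm,q in [('mag',(.445,.028)),('flange',(.478,-.197)),('copper',(.438,.1456)),('jar',(.667,-.158))]:
    c,s=np.cos(p[2]),np.sin(p[2]); v=np.array(q)-p[:2]; print(nm,c*v[0]+s*v[1],-s*v[0]+c*v[1])
print(bay(p,[(0,-145,110),(0,120,75),(-61,77,0),(-61,-77,0),(68,0,0)]))
for nm,d,pj in [('scene0',sc,proj),('side0',si,proj),('wrist0',wr,projw)]:
    im=cv2.imread(f'pics/{nm}.png'); im=cv2.resize(im,None,fx=1.4,fy=1.4)
    Q=[(-30,52,25),(115,52,25),(-30,-52,25),(115,-52,25),(-61,77,25),(-61,-77,25),(0,-145,110),(-52,-145,110),(52,-145,110),(0,120,75),(108,0,45),(108,0,0),(0,-86,40)]+[(205,-100,65),(125,-100,65),(125,100,65),(205,100,65)]
    for u in pj(d,bay(p,Q)): cv2.circle(im,tuple(int(v*1.4) for v in u),2,(0,0,255),-1)
    a=np.arange(0,6.3,.2)
    for (x,y,z,rr) in [(.445,.028,.008,.04),(.445,.028,.044,.04),(.438,.1456,.014,.028),(.478,-.197,0,.046)]:
        for u in pj(d,np.c_[x+rr*np.cos(a),y+rr*np.sin(a),0*a+z]): cv2.circle(im,tuple(int(v*1.4) for v in u),1,(255,0,255),-1)
    cv2.imwrite(f'pics/{nm}p.png',im)
```

```text
[0.56821981 0.00131627 0.07837322]
[ 0.4  0.3  0.3  1.9  0.8  1.2 -2.  -1.5 -0.7 -0.9 -0.4 -1.1 -0.2 -0.3
 -0.7 -1.  -1.  -0.9 -0.3 -0.1  0.3 -0.8 -0.8  0.2  0.5  0.1 -0.3 -0.3
 -0.6  0.4]
mag -0.12075242766388895 0.036249072298985344
flange -0.10546965219391519 -0.19064393502811225
copper -0.11852368232943888 0.15403613735382984
jar 0.08600361912278838 -0.16656102882308718
[[ 0.5795723  -0.14323864  0.11      ]
 [ 0.55882465  0.12094792  0.075     ]
 [ 0.5013785   0.07330404  0.        ]
 [ 0.51343562 -0.08022324  0.        ]
 [ 0.63601108  0.00664019  0.        ]]
```

View pics/scene0p.png

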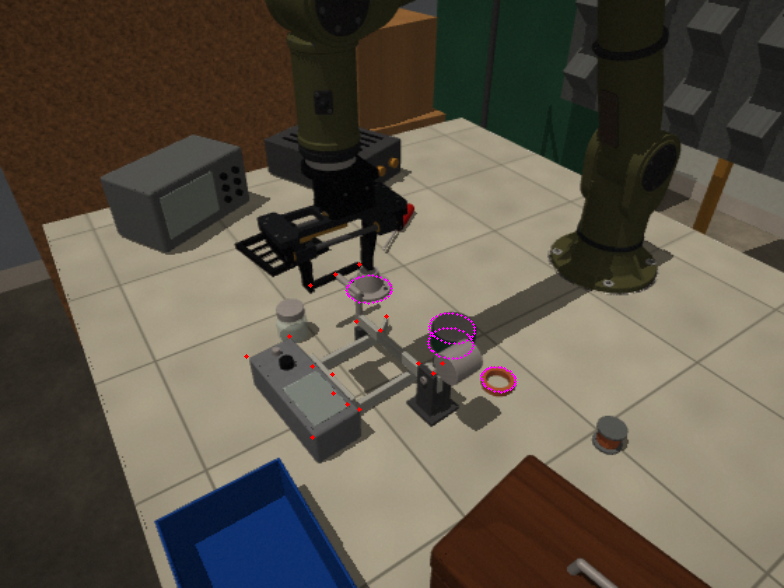

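View pics/side0p.png

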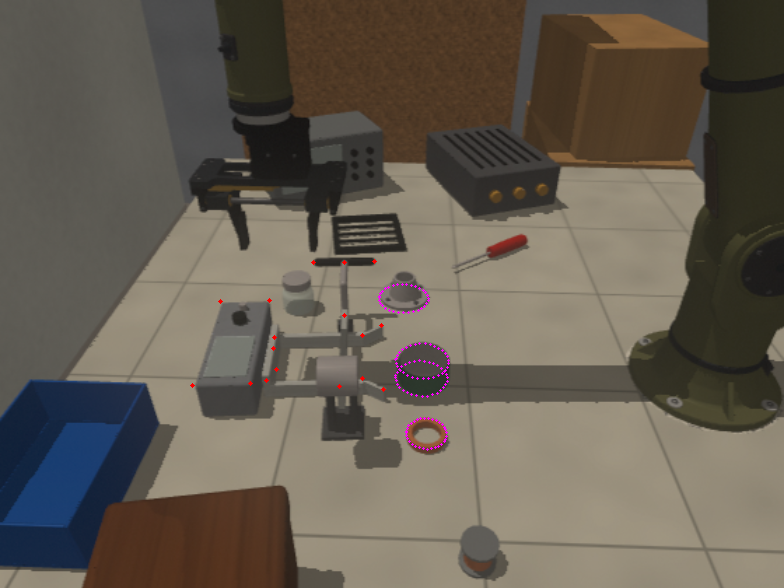

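View pics/wrist0p.png

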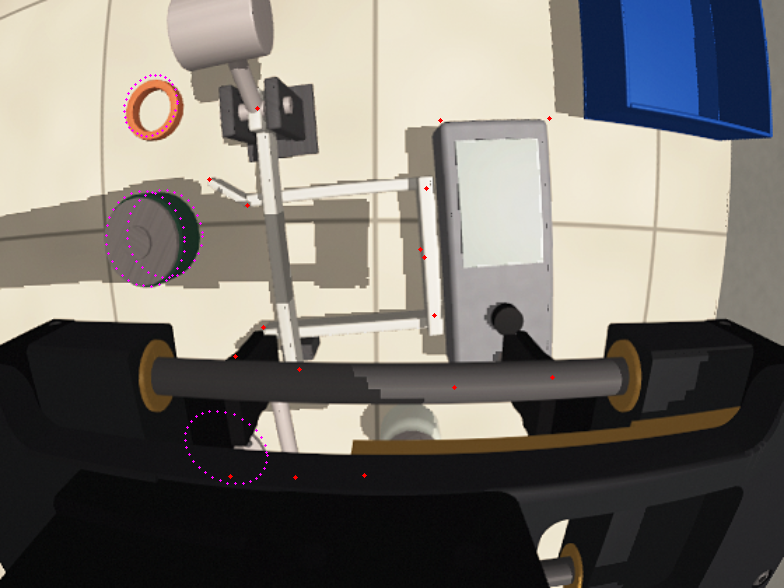

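Run:
```python
from h import *
sc,si=ld('scene0'),ld('side0'); a=np.array
def tri(u,v):
    f=lambda X:np.r_[proj(sc,X)[0]-u,proj(si,X)[0]-v]
    q=least_squares(f,[.6,.1,.05]); return np.round(q.x,3),np.round(q.fun,1)
print('amp knob',tri(a([378,160])/1.4,a([497,197])/1.4),tri(a([395,152])/1.4,a([519,193])/1.4))
print('amp corner',tri(a([400,135])/1.4,a([535,155])/1.4))
print('scope',tri(a([225,180])/1.4,a([354,178])/1.4),tri(a([239,150])/1.4,a([378,116])/1.4))
p=np.load('bay.npy')
```

```text
amp knob (array([ 0.282, -0.466,  0.104]), array([ 0.2,  7.5,  1.6, -6.4])) (array([ 0.238, -0.458,  0.118]), array([ 0.2,  7.4,  1.5, -6.2]))
amp corner (array([ 0.215, -0.473,  0.177]), array([-0. , -0.1, -0. ,  0. ]))
scope (array([ 0.605, -0.645,  0.066]), array([ 0.3,  7.2,  1.8, -7.1])) (array([ 0.555, -0.637,  0.179]), array([-0.1, -5.7, -1.3,  5.5]))
```

Request:
{"op": "play_rows", "data": {
  "series": [0,-0.24,-0.098,0.01,0,45,0,0,-0.24,-0.098,0.01,0,45,0,0,-0.24,-0.098,0.01,0,45,0,0,-0.24,-0.098,0.01,0,45,0,0,-0.24,-0.098,0.01,0,45,0,0,-0.24,-0.098,0.01,0,45,0,0,-0.24,-0.098,0.01,0,45,0,0,-0.24,-0.098,0.01,0,45,0,0,-0.24,-0.098,0.01,0,45,0,0,-0.24,-0.098,0.01,0,45,0],
  "force": 20
}}

```text
time: 0.98
position: [0.5527, -0.2389, 0.2128]
tool_rot: [-1.758, -1.761, -0.73]
ft_force: [-0.2, 1.1, 0.3]
grip_width: 0.324
```

```bash
cat >> h.py <<'E'
from scipy.spatial.transform import Rotation as Ro
def goto(tgt,Rw=None):
    s=get_state(); R=Ro.from_rotvec(s['tool_rot']); d=R.inv().apply(np.array(tgt)-s['position'])
    print('t',round(s['time'],2),'pos',np.round(s['position'],4),'axes x,y,z',np.round(R.as_matrix().T,3).tolist(),'F',np.round(s['ft_force'],1),'shift',np.round(d,4))
    if Rw is not None: print('turn',np.round(np.degrees((R.inv()*Rw).as_rotvec()),1))
E
python3 - <<'E'
from h import *
goto([.552,-.242,.148]); snap('scene','scene1'); snap('side','side1'); snap('wrist','wrist1'); print(get_state()['joint_positions'])
E
```

```text
t 0.98 pos [ 0.5527 -0.2389  0.2128] axes x,y,z [[-0.002, 0.707, 0.708], [1.0, 0.002, 0.001], [-0.0, 0.708, -0.707]] F [-0.2  1.1  0.3] shift [-0.048  -0.0007  0.0436]
[ 0.67894117  0.58470263  0.02739949  1.31305221 -0.59668691  1.78071472
  0.74816517]
```

View pics/scene1.png

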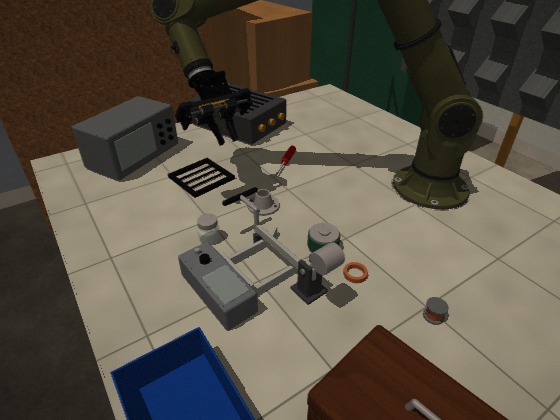

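View pics/side1.png

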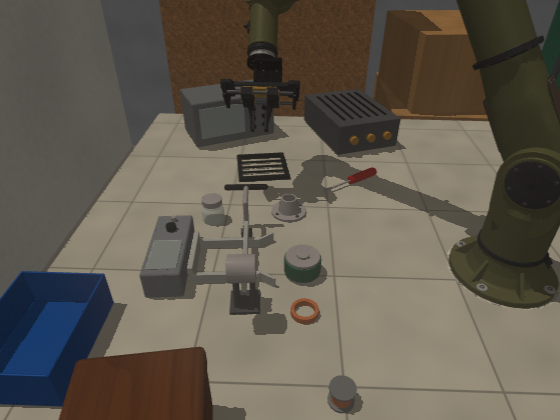

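View pics/wrist1.png

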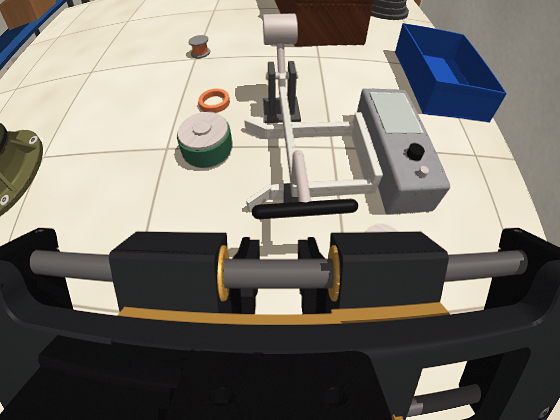

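```bash
python3 - <<'E'
from h import *
sc,si,wr=ld('scene1'),ld('side1'),ld('wrist1'); a=np.array
def tri(obs):
    f=lambda X:np.concatenate([(pj(d,X)[0]-u) for pj,d,u in obs]); q=least_squares(f,[.6,.1,.05]); return np.round(q.x,4),np.round(q.fun,1)
print(tri([(proj,sc,a([224.5,202])),(proj,si,a([226,187])),(projw,wr,a([355,207]))]))
print(tri([(proj,sc,a([259,188.5])),(proj,si,a([267,187])),(projw,wr,a([257,211]))]))
print('magtop',tri([(proj,sc,a([325,231])),(proj,si,a([303,256])),(projw,wr,a([202,128]))]))
H=np.array([.5517,-.1455,.110])
print('appr'); goto(H+[0,-.012,-.047]); goto(H+[0,-.10,.05])
E
for n in scene1 ; do python3 -c "
import cv2
a=cv2.imread('pics/scene1.png')[180:260,200:360]; cv2.imwrite('pics/s1c.png',cv2.resize(a,None,fx=5,fy=5,interpolation=cv2.INTER_CUBIC))"; done
```

```text
(array([ 0.6276, -0.1424,  0.1108]), array([-1.7,  0.5, -0.5, -0.5, -0.9, -0.2]))
(array([ 0.5319, -0.1463,  0.1096]), array([-3.5,  1.2, -1.1,  0.1, -1.7, -0.5]))
magtop (array([0.442 , 0.0285, 0.0502]), array([-0.8,  1.1,  0.1, -0.4, -0.6, -0.3]))
appr
t 1.13 pos [ 0.5531 -0.2377  0.214 ] axes x,y,z [[-0.005, 0.708, 0.707], [1.0, 0.004, 0.002], [-0.001, 0.707, -0.708]] F [ 0.3  0.2 -0.2] shift [-0.05   -0.0015  0.1635]
t 1.13 pos [ 0.5531 -0.2377  0.214 ] axes x,y,z [[-0.005, 0.708, 0.707], [1.0, 0.004, 0.002], [-0.001, 0.707, -0.708]] F [ 0.3  0.2 -0.2] shift [-0.0437 -0.0016  0.0327]
```

View pics/s1c.png

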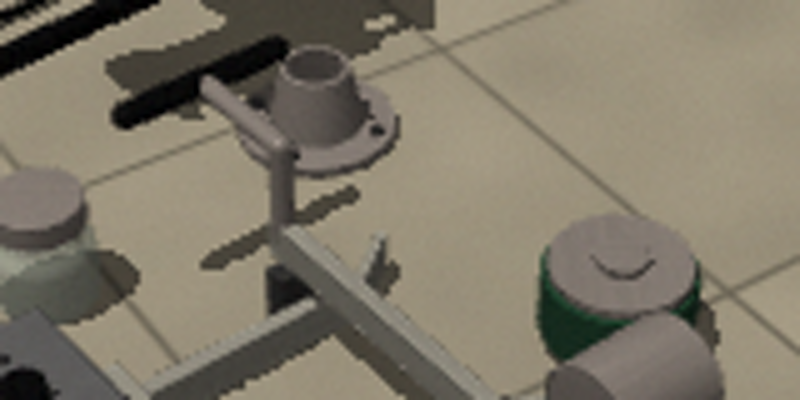

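Request:
{"op": "play_rows", "data": {
  "series": [0,-0.05,-0.002,0.03,0,0,0,0,-0.05,-0.002,0.03,0,0,0,0,-0.05,-0.002,0.07,0,0,0,0,-0.05,-0.002,0.1,0,0,0,0,-0.05,-0.002,0.13,0,0,0,0,-0.05,-0.002,0.15,0,0,0,0,-0.05,-0.002,0.162,0,0,0,0,-0.05,-0.002,0.162,0,0,0,0,-0.05,-0.002,0.162,0,0,0]
}}

```text
time: 1.88
position: [0.5503, -0.1605, 0.0633]
tool_rot: [-1.759, -1.761, -0.729]
ft_force: [0.5, -0.2, -0.2]
grip_width: 0.005
```

Run:
```python
from h import *
goto([.5517,-.1575,.063]); snap('side','side2'); snap('wrist','wrist2'); 
th=np.arange(0,1.3,.1); r=.267
s=get_state(); R=Ro.from_rotvec(s['tool_rot'])
a=cv2.imread('pics/side2.png')[130:330,150:350]; b=cv2.imread('pics/wrist2.png')
cv2.imwrite('pics/side2c.png',cv2.resize(a,None,fx=3,fy=3,interpolation=cv2.INTER_CUBIC))
for t in th:
    # handle rel hinge
    y=-.265*np.cos(t)+.035*np.sin(t); z=.265*np.sin(t)+.035*np.cos(t)
    d=np.array([0,y+.265,z-.035]); print(round(t,1),np.round(R.inv().apply(d),3))
```

```text
t 1.88 pos [ 0.5503 -0.1605  0.0633] axes x,y,z [[-0.001, 0.707, 0.707], [1.0, 0.001, 0.0], [-0.001, 0.707, -0.707]] F [ 0.5 -0.2 -0.2] shift [0.002  0.0014 0.0023]
0.0 [0. 0. 0.]
0.1 [ 0.022  0.    -0.015]
0.2 [ 0.045  0.    -0.028]
0.3 [ 0.07   0.    -0.039]
0.4 [ 0.095  0.    -0.047]
0.5 [ 0.121  0.    -0.052]
0.6 [ 0.148  0.    -0.055]
0.7 [ 0.175  0.    -0.055]
0.8 [ 0.201  0.    -0.053]
0.9 [ 0.228  0.    -0.048]
1.0 [ 0.253  0.    -0.04 ]
1.1 [ 0.278  0.    -0.03 ]
1.2 [ 0.301  0.    -0.017]
```

View pics/side2c.png

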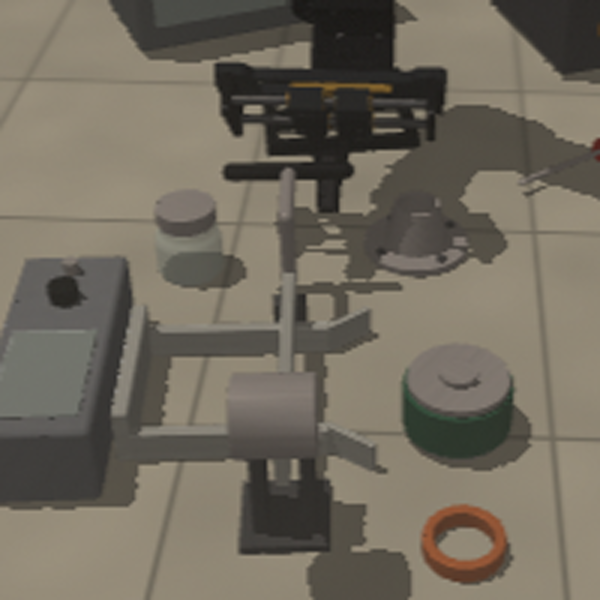

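View pics/wrist2.png

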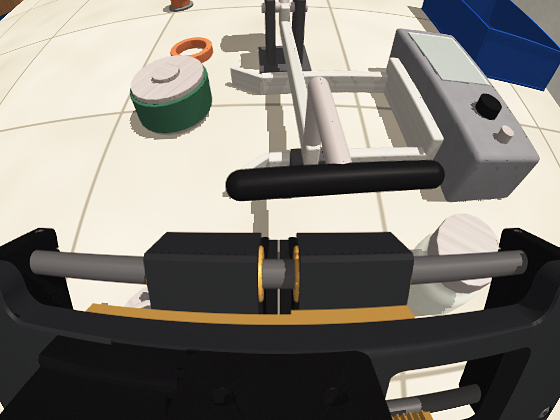

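Request:
{"op": "play_rows", "data": {
  "series": [0,0.01,0,0.002,0,0,0,0,0.02,0,0.002,0,0,0,0,0.03,0,0.002,0,0,0,0,0.041,0,-0.006,0,0,0,0,0.052,0,-0.013,0,0,0,0,0.063,0,-0.02,0,0,0,0,0.075,0,-0.026,0,0,0,0,0.087,0,-0.032,0,0,0,0,0.1,0,-0.037,0,0,0,0,0.112,0,-0.041,0,0,0]
}}

```text
time: 2.82
position: [0.5501, -0.1101, 0.1726]
tool_rot: [-1.76, -1.761, -0.73]
ft_force: [-0.3, -1.2, -1.2]
grip_width: 0.005
```

Run:
```python
from h import *
goto([.5517,-.1575,.063]); snap('side','side3'); snap('scene','scene3')
a=cv2.imread('pics/side3.png')[100:330,120:350];
cv2.imwrite('pics/side3c.png',cv2.resize(a,None,fx=2.5,fy=2.5,interpolation=cv2.INTER_CUBIC))
```

```text
t 2.82 pos [ 0.5501 -0.1101  0.1726] axes x,y,z [[-0.001, 0.707, 0.707], [1.0, 0.0, 0.001], [0.0, 0.707, -0.707]] F [-0.3 -1.2 -1.2] shift [-0.111   0.0015  0.044 ]
```

View pics/side3c.png

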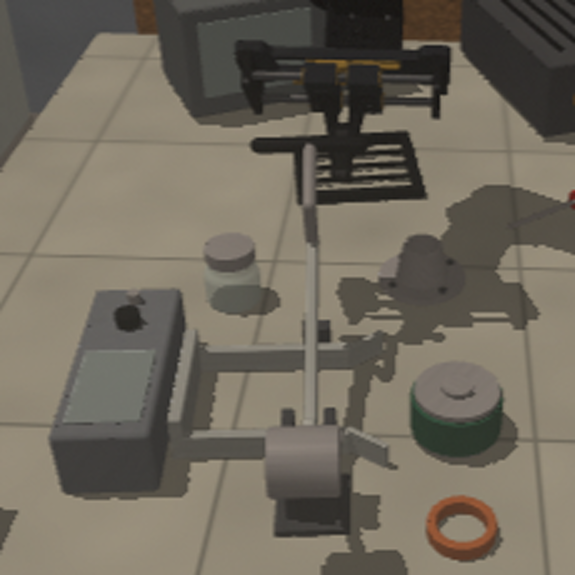

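View pics/scene3.png

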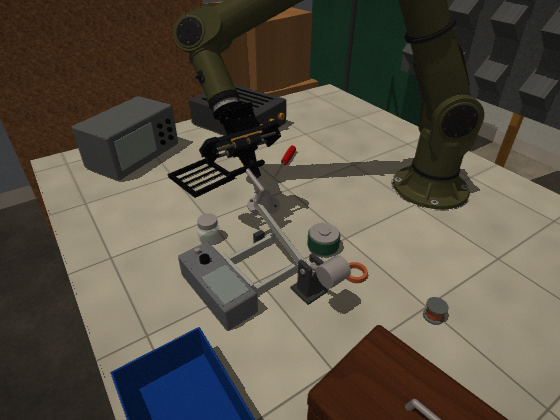

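Request:
{"op": "play_rows", "data": {
  "series": [0,0.018,0,-0.005,0,0,0,0,0.036,0,-0.009,0,0,0,0,0.055,0,-0.011,0,0,0,0,0.074,0,-0.012,0,0,0,0,0.093,0,-0.012,0,0,0,0,0.111,0,-0.011,0,0,0,0,0.13,0,-0.008,0,0,0,0,0.148,0,-0.004,0,0,0,0,0.166,0,0.001,0,0,0,0,0.18,0,0.006,0,0,0]
}}

```text
time: 3.75
position: [0.55, 0.0232, 0.2956]
tool_rot: [-1.758, -1.762, -0.73]
ft_force: [1.1, 0.3, -0.2]
grip_width: 0.006
```

Request:
{"op": "play_rows", "data": {
  "series": [0,0,0,0,0,0,0,0,-0.04,0,-0.02,0,0,0,0,-0.08,0,-0.04,0,0,0,0,-0.08,0,-0.06,0,0,0,0,-0.08,0,-0.06,0,0,0]
}}

```text
time: 4.17
position: [0.55, -0.0852, 0.2787]
tool_rot: [-1.771, -1.753, -0.729]
ft_force: [-0.2, -0.6, 0.8]
grip_width: 0.008
```

Run:
```python
from h import *
goto([.42,.04,.2],Ro.from_matrix(np.array([[0,1,0],[1,0,0],[0,0,-1.]]))); snap('side','side4'); snap('scene','scene4')
```

```text
t 4.17 pos [ 0.55   -0.0852  0.2787] axes x,y,z [[0.008, 0.709, 0.705], [1.0, -0.009, -0.002], [0.005, 0.705, -0.709]] F [-0.2 -0.6  0.8] shift [ 0.0322 -0.131   0.1433]
turn [  0.1 -44.8  -0.6]
```

View pics/side4.png

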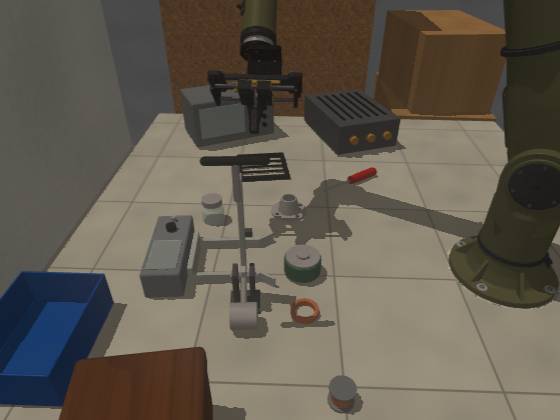

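View pics/scene4.png

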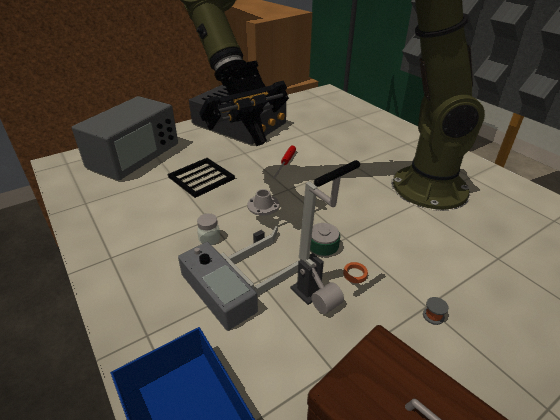

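Run:
```python
from h import *
def Rdir(a,tilt=0): # u dir angle; tool x=-u, z down
    u=np.array([np.cos(a),np.sin(a),0]); z=np.array([0,0,-1.]); x=-u; y=np.cross(z,x); return Ro.from_matrix(np.c_[x,y,z])
R=Rdir(np.radians(-24))
goto([.45,.02,.2],R); goto([.443-.034*.9135,.0285+.034*.407,.16],R)
print(get_state()['joint_positions'])
```

```text
t 4.27 pos [ 0.5502 -0.0795  0.2793] axes x,y,z [[0.002, 0.707, 0.707], [1.0, -0.003, -0.0], [0.002, 0.707, -0.707]] F [0.  0.2 0.5] shift [ 0.0141 -0.1004  0.1263]
turn [ 25.9 -39.8 -62.6]
t 4.27 pos [ 0.5502 -0.0795  0.2793] axes x,y,z [[0.002, 0.707, 0.707], [1.0, -0.003, -0.0], [0.002, 0.707, -0.707]] F [0.  0.2 0.5] shift [ 0.0015 -0.1385  0.1704]
turn [ 25.9 -39.8 -62.6]
[ 0.54473159  0.33966401 -0.03952457  1.52850812 -0.66085944  1.6890097
  0.56478187]
```

Request:
{"op": "play_rows", "data": {
  "series": [80,0.014,-0.1,0.05,25.9,-39.8,-62.6,80,0.014,-0.1,0.08,25.9,-39.8,-62.6,80,0.014,-0.1,0.126,25.9,-39.8,-62.6,80,0.014,-0.1,0.126,25.9,-39.8,-62.6,80,0.014,-0.1,0.126,25.9,-39.8,-62.6,80,0.014,-0.1,0.126,25.9,-39.8,-62.6,80,0.014,-0.1,0.126,25.9,-39.8,-62.6,80,0.014,-0.1,0.126,25.9,-39.8,-62.6,80,0.014,-0.1,0.126,25.9,-39.8,-62.6,80,0.014,-0.1,0.126,25.9,-39.8,-62.6]
}}

```text
time: 5.1
position: [0.4499, 0.0227, 0.2008]
tool_rot: [-0.771, -2.995, -0.077]
ft_force: [-0.2, 0.8, -0.2]
grip_width: 0.677
```

```bash
cat >> h.py <<'E'
def Rdir(a):
    u=np.array([np.cos(a),np.sin(a),0]); z=np.array([0,0,-1.]); x=-u; y=np.cross(z,x); return Ro.from_matrix(np.c_[x,y,z])
E
python3 - <<'E'
from h import *
R=Rdir(np.radians(-24))
goto([.443-.034*.9135,.0285+.034*.407,.16],R); print(get_state()['joint_positions'],get_state()['grip_width']); snap('wrist','wrist5')
E
```

```text
t 5.1 pos [0.4499 0.0227 0.2008] axes x,y,z [[-0.875, 0.481, 0.059], [0.484, 0.875, 0.036], [-0.034, 0.06, -0.998]] F [-0.2  0.8 -0.2] shift [ 0.0403 -0.0026  0.0432]
turn [ 2.2 -3.3 -4.9]
[ 0.26047686 -0.05469693 -0.3064975   1.91595533 -0.08086858  1.31034396
  1.04344039] 0.6772882123883778
```

View pics/wrist5.png

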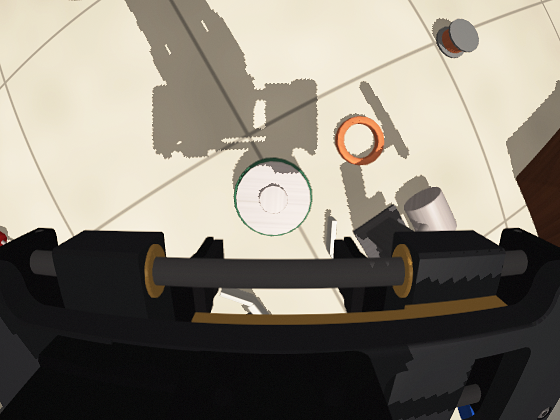

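Run:
```python
from h import *
wr=ld('wrist5')
def f(uv,z): return least_squares(lambda q:projw(wr,[q[0],q[1],z])[0]-np.array(uv,float),[.44,.03]).x
print(f((272.5,197.5),.05),f((273,199),.055),'ferrite edge', f((234,198),.044),f((312,197),.044),f((273,236),.044),f((272,158),.044))
wr=ld('wrist1');print(f((205,127),.055),f((204,129),.05))
```

```text
[0.44203043 0.02724993] [0.44287135 0.02723035] ferrite edge [ 0.42431015 -0.00707178] [0.46184529 0.06200777] [0.47794741 0.00794724] [0.40804762 0.04569024]
[0.44876549 0.02478637] [0.4462591  0.02584001]
```

Request:
{"op": "play_rows", "data": {
  "series": [80,0.04,-0.002,0.08,2.2,-3.3,-4.9,80,0.04,-0.002,0.08,2.2,-3.3,-4.9,80,0.04,-0.002,0.08,2.2,-3.3,-4.9,80,0.04,-0.002,0.08,2.2,-3.3,-4.9,80,0.04,-0.002,0.08,2.2,-3.3,-4.9,80,0.04,-0.002,0.08,2.2,-3.3,-4.9]
}}

```text
time: 5.65
position: [0.4131, 0.0436, 0.1247]
tool_rot: [-0.668, -3.069, -0.006]
ft_force: [0.2, -0.5, -0.4]
grip_width: 0.8
```

Run:
```python
from h import *
R=Rdir(np.radians(-24))
goto([.443-.034*.9135,.0272+.034*.407,.025],R); print(get_state()['joint_positions'],get_state()['grip_width'])
snap('side','side6'); a=cv2.imread('pics/side6.png')[150:350,200:400];cv2.imwrite('pics/side6c.png',cv2.resize(a,None,fx=3,fy=3,interpolation=cv2.INTER_CUBIC))
```

```text
t 5.65 pos [0.4131 0.0436 0.1247] axes x,y,z [[-0.91, 0.415, 0.001], [0.415, 0.91, 0.004], [0.0, 0.004, -1.0]] F [ 0.2 -0.5 -0.4] shift [-0.0001 -0.0032  0.0997]
turn [ 0.2 -0.1 -0.5]
[ 0.21769152 -0.09641229 -0.36256574  2.10899703 -0.04200421  1.12236573
  1.0173122 ] 0.7996129298967031
```

View pics/side6c.png

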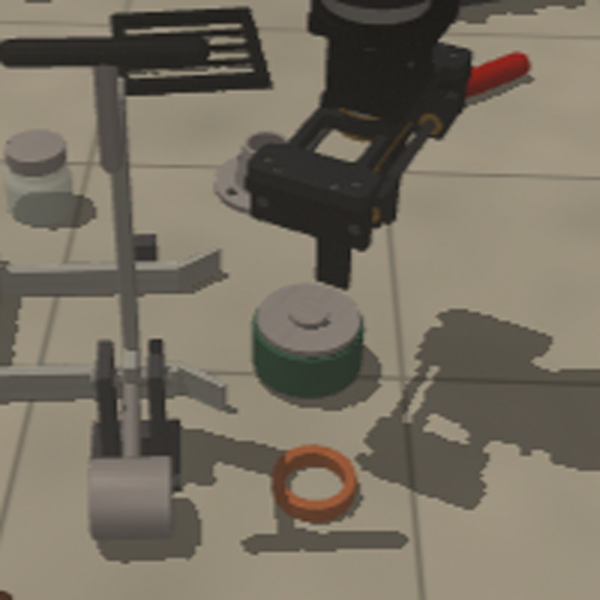

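Request:
{"op": "play_rows", "data": {
  "series": [80,0,-0.003,0.03,0,0,0,80,0,-0.003,0.058,0,0,0,80,0,-0.003,0.058,0,0,0,80,0,-0.003,0.058,0,0,0]
}}

```text
time: 6.03
position: [0.41, 0.0409, 0.0653]
tool_rot: [-0.666, -3.065, -0.004]
ft_force: [-0.6, -0.2, 0.5]
grip_width: 0.797
```

Run:
```python
from h import *
R=Rdir(np.radians(-24))
goto([.443-.034*.9135,.0272+.034*.407,.03],R); print(get_state()['joint_positions'],get_state()['grip_width'])
snap('side','side7');snap('scene','scene7'); snap('wrist','wrist7'); a=cv2.imread('pics/side7.png')[180:320,230:400];cv2.imwrite('pics/side7c.png',cv2.resize(a,None,fx=4,fy=4,interpolation=cv2.INTER_CUBIC))
a=cv2.imread('pics/scene7.png')[170:290,260:400];cv2.imwrite('pics/scene7c.png',cv2.resize(a,None,fx=4,fy=4,interpolation=cv2.INTER_CUBIC))
```

```text
t 6.03 pos [0.41   0.0409 0.0653] axes x,y,z [[-0.91, 0.415, 0.005], [0.415, 0.91, 0.002], [-0.004, 0.004, -1.0]] F [-0.6 -0.2  0.5] shift [-0.0019  0.0009  0.0353]
turn [ 0.1 -0.3 -0.5]
[ 0.21570989 -0.02174506 -0.36996337  2.17587788 -0.01441028  0.98958354
  0.99659718] 0.7973768452760187
```

View pics/side7c.png

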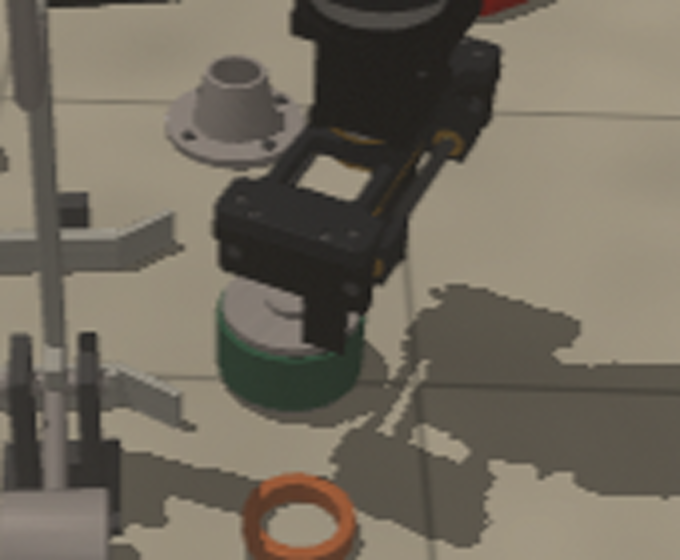

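View pics/scene7c.png

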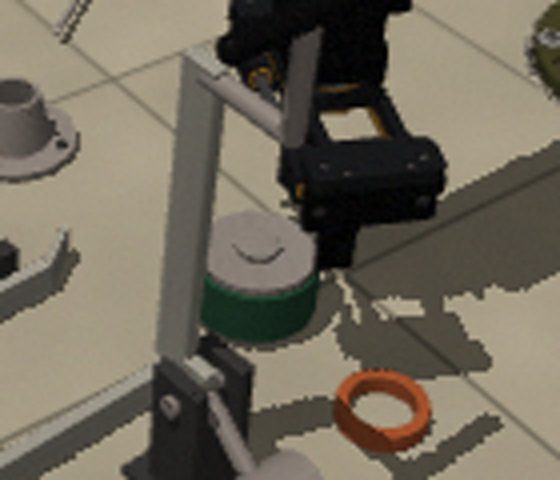

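View pics/wrist7.png

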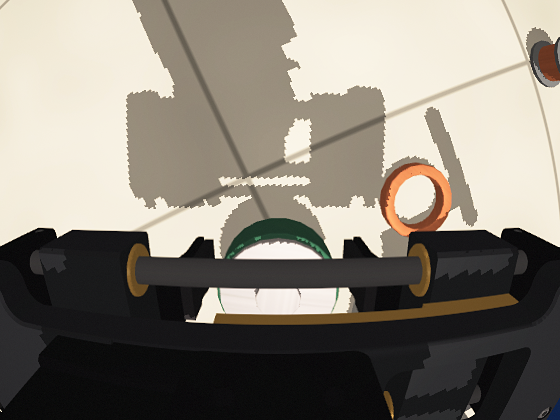

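Request:
{"op": "play_rows", "data": {
  "series": [80,0,0.001,0.012,0,0,0,80,0,0.001,0.024,0,0,0,80,0,0.001,0.036,0,0,0,80,0,0.001,0.036,0,0,0,80,0,0.001,0.036,0,0,0]
}}

```text
time: 6.6
position: [0.411, 0.0423, 0.0302]
tool_rot: [-0.665, -3.068, -0.004]
ft_force: [-1.1, -0.3, 0.1]
grip_width: 0.799
```

Run:
```python
from h import *
p=np.load('bay.npy'); R=Rdir(np.radians(-24))
t=bay(p,[(-55,0,30)])[0]; u=np.array([.9135,-.407,0]); print(t)
goto(t-.029*u,R); print(get_state()['joint_positions'],get_state()['grip_width'])
```

```text
[ 0.51338864 -0.00298985  0.03      ]
t 6.6 pos [0.411  0.0423 0.0302] axes x,y,z [[-0.91, 0.414, 0.003], [0.414, 0.91, 0.002], [-0.001, 0.003, -1.0]] F [-1.1 -0.3  0.1] shift [-0.083   0.001  -0.0001]
turn [ 0.1 -0.2 -0.5]
[ 0.20911886  0.03614188 -0.37541427  2.20571315  0.01267124  0.90324712
  0.96992241] 0.7986505664090158
```

Request:
{"op": "play_rows", "data": {
  "series": [80,-0.007,0,0,0,0,0,80,-0.014,0,0,0,0,0,80,-0.022,0,0,0,0,0,80,-0.031,0,0,0,0,0,80,-0.04,0,0,0,0,0,80,-0.05,0.001,0,0,0,0,80,-0.06,0.001,0,0,0,0,80,-0.07,0.001,0,0,0,0,80,-0.078,0.001,0,0,0,0,80,-0.083,0.001,0,0,0,0]
}}

```text
time: 7.43
position: [0.485, 0.0098, 0.0296]
tool_rot: [-0.664, -3.062, -0.004]
ft_force: [-10.2, 4.6, 8.8]
grip_width: 0.802
```

Run:
```python
from h import *
p=np.load('bay.npy'); R=Rdir(p[2])
t=bay(p,[(-21-29,0,30)])[0]
goto(t,R); print(get_state()['joint_positions'],get_state()['grip_width'])
snap('side','side8');snap('scene','scene8'); snap('wrist','wrist8'); a=cv2.imread('pics/side8.png')[180:320,180:350];cv2.imwrite('pics/side8c.png',cv2.resize(a,None,fx=4,fy=4,interpolation=cv2.INTER_CUBIC))
```

```text
t 7.43 pos [0.485  0.0098 0.0296] axes x,y,z [[-0.91, 0.414, 0.009], [0.414, 0.91, 0.001], [-0.007, 0.004, -1.0]] F [-10.2   4.6   8.8] shift [-0.0355  0.0026 -0.0007]
turn [  0.2  -0.5 -28.9]
[ 0.23698582  0.18866096 -0.33062099  2.04241505  0.06981291  0.92864733
  1.01357535] 0.8021862142607638
```

View pics/side8c.png

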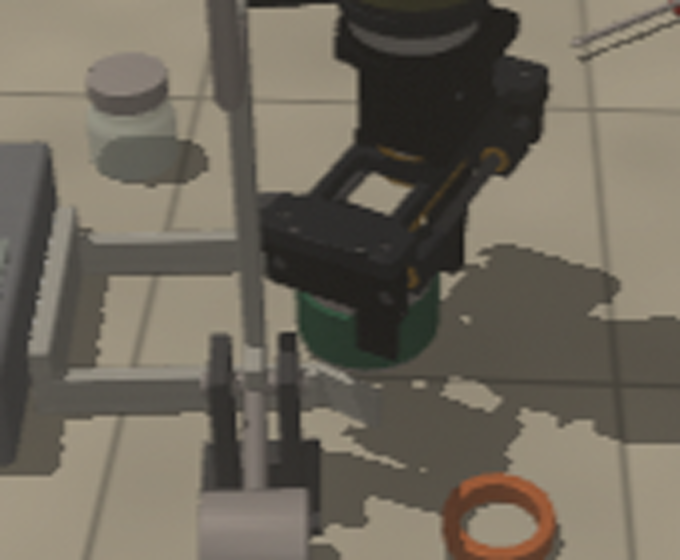

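View pics/wrist8.png

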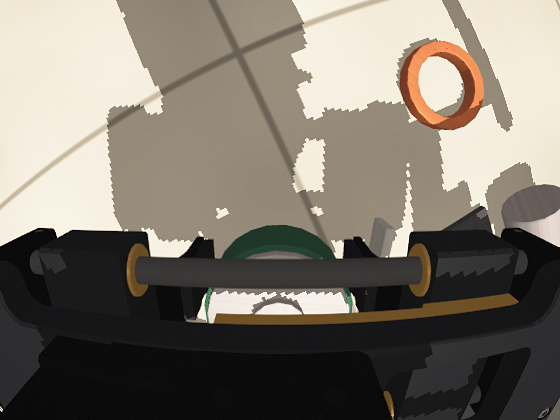

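View pics/scene8.png

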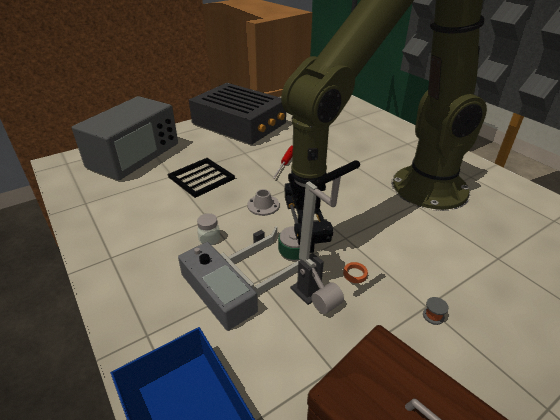

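Run:
```python
from h import *
p=np.load('bay.npy'); R=Rdir(p[2])
s=get_state(); M=np.array(s['position'])+.029*np.array([.91,-.414,0]); print('M',M)
b=np.array([np.cos(p[2]),np.sin(p[2]),0]); goto(M-.036*b,R)
goto(bay(p,[(-52,0,30)])[0],R)
```

```text
M [ 0.51221348 -0.0026307   0.02964987]
t 7.58 pos [0.4858 0.0094 0.0296] axes x,y,z [[-0.91, 0.414, 0.006], [0.414, 0.91, 0.002], [-0.005, 0.004, -1.0]] F [-4.8  2.2  4.8] shift [ 0.0025 -0.0174 -0.    ]
turn [  0.2  -0.3 -29. ]
t 7.58 pos [0.4858 0.0094 0.0296] axes x,y,z [[-0.91, 0.414, 0.006], [0.414, 0.91, 0.002], [-0.005, 0.004, -1.0]] F [-4.8  2.2  4.8] shift [-0.0328  0.0016 -0.0006]
turn [  0.2  -0.3 -29. ]
```

Request:
{"op": "play_rows", "data": {
  "series": [80,0.007,0,0,0,0,0,80,0.0067,-0.0045,0,0,0,-7,80,0.0058,-0.009,0,0,0,-14,80,0.0044,-0.0133,0,0,0,-21.5,80,0.0025,-0.0174,0,0,0,-28.5,80,0.0025,-0.0174,0,0,0,-29,80,0.0025,-0.0174,0,0,0,-29]
}}

```text
time: 8.17
position: [0.4776, -0.0065, 0.0296]
tool_rot: [0.119, -3.139, -0.004]
ft_force: [0.4, 0.5, 0.6]
grip_width: 0.804
```

Run:
```python
from h import *
p=np.load('bay.npy'); R=Rdir(p[2])
goto(bay(p,[(-52,0,30)])[0],R); snap('scene','scene9'); a=cv2.imread('pics/scene9.png')[190:330,190:370];cv2.imwrite('pics/scene9c.png',cv2.resize(a,None,fx=4,fy=4,interpolation=cv2.INTER_CUBIC))
```

```text
t 8.17 pos [ 0.4776 -0.0065  0.0296] axes x,y,z [[-0.997, -0.075, 0.001], [-0.075, 0.997, 0.003], [-0.001, 0.003, -1.0]] F [0.4 0.5 0.6] shift [-0.039   0.0008 -0.0005]
turn [ 0.2 -0.  -0.2]
```

View pics/scene9c.png

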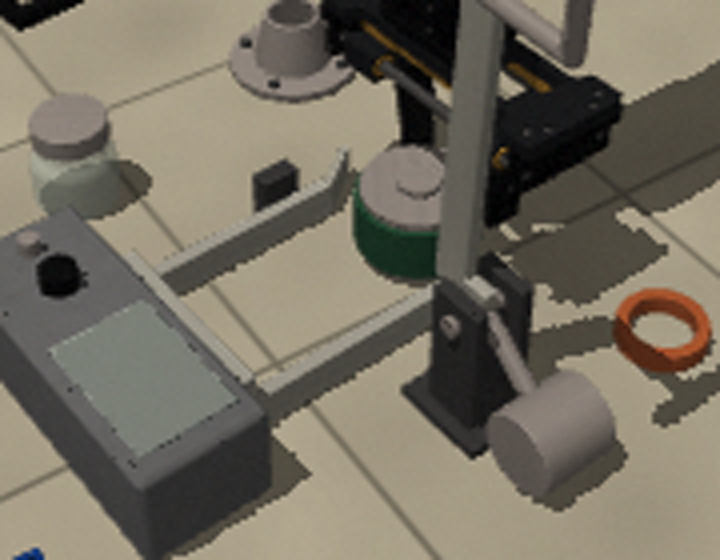

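Request:
{"op": "play_rows", "data": {
  "series": [80,-0.006,0,0,0,0,0,80,-0.012,0.001,0,0,0,0,80,-0.018,0.001,0,0,0,0,80,-0.024,0.001,0,0,0,0,80,-0.03,0.001,0,0,0,0,80,-0.035,0.001,0,0,0,0,80,-0.039,0.001,0,0,0,0,80,-0.039,0.001,0,0,0,0]
}}

```text
time: 8.88
position: [0.5131, -0.0019, 0.0282]
tool_rot: [0.122, -3.13, -0.004]
ft_force: [-8.3, -1.1, 6.4]
grip_width: 0.804
```

Run:
```python
from h import *
p=np.load('bay.npy')
goto(bay(p,[(-52,0,30)])[0],Rdir(p[2])); snap('scene','scene10'); snap('side','side10');a=cv2.imread('pics/scene10.png')[190:330,190:370];cv2.imwrite('pics/scene10c.png',cv2.resize(a,None,fx=4,fy=4,interpolation=cv2.INTER_CUBIC))
```

```text
t 8.88 pos [ 0.5131 -0.0019  0.0282] axes x,y,z [[-0.997, -0.078, 0.01], [-0.078, 0.997, 0.003], [-0.01, 0.002, -1.0]] F [-8.3 -1.1  6.4] shift [-0.0032 -0.0011 -0.0018]
turn [ 0.2 -0.5 -0. ]
```

View pics/scene10c.png

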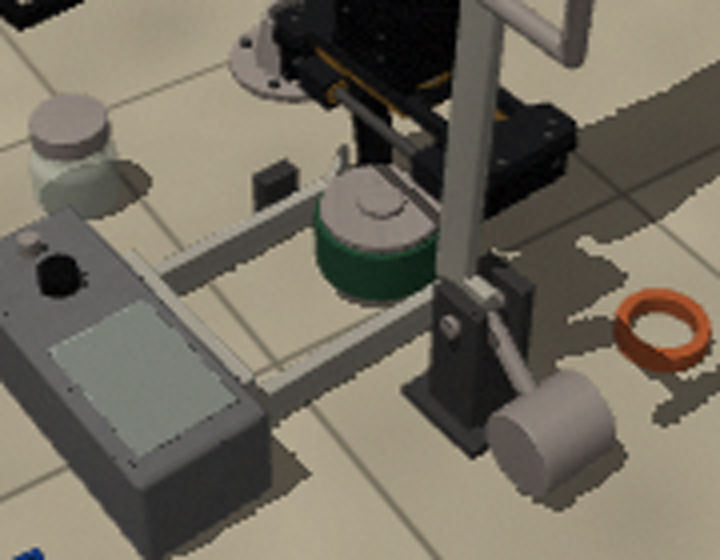

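View pics/side10.png

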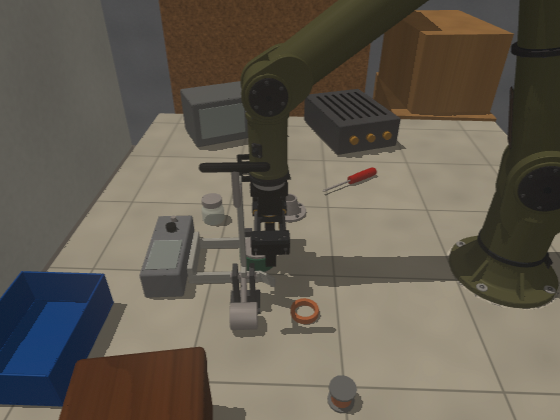

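Request:
{"op": "play_rows", "data": {
  "series": [80,0.015,0,0,0,0,0,80,0.035,0,0,0,0,0,80,0.055,0,-0.02,0,0,0,80,0.06,0,-0.06,0,0,0,40,0.06,0,-0.09,0,0,0,0,0.06,0,-0.09,0,0,0]
}}

```text
time: 9.48
position: [0.4608, -0.0067, 0.1253]
tool_rot: [-0.122, 3.13, 0.002]
ft_force: [0.8, 0.1, 0.7]
grip_width: 0.724
```

Run:
```python
from h import *
p=np.load('bay.npy'); b=p[2]
c,s=np.cos(b),np.sin(b)
R=Ro.from_matrix(np.c_[[-s,c,0],[c,s,0],[0,0,-1]])
goto(bay(p,[(-95,-5,120)])[0],R); print(get_state()['joint_positions'])
snap('wrist','wrist11');snap('scene','scene11')
a=cv2.imread('pics/scene11.png')[150:330,190:370];cv2.imwrite('pics/scene11c.png',cv2.resize(a,None,fx=3.3,fy=3.3,interpolation=cv2.INTER_CUBIC))
```

```text
t 9.48 pos [ 0.4608 -0.0067  0.1253] axes x,y,z [[-0.997, -0.078, -0.01], [-0.078, 0.997, 0.001], [0.01, 0.002, -1.0]] F [0.8 0.1 0.7] shift [-0.0126 -0.0054  0.0054]
turn [ 0.5  0.4 90. ]
[ 3.34939729e-01  1.00211311e-03 -3.74802169e-01  2.02024309e+00
 -9.76356526e-04  1.11078659e+00  1.60960993e+00]
```

View pics/scene11c.png

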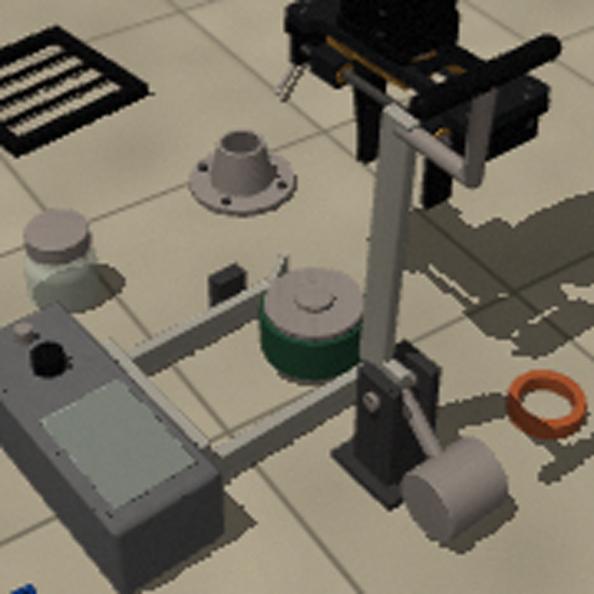

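View pics/wrist11.png

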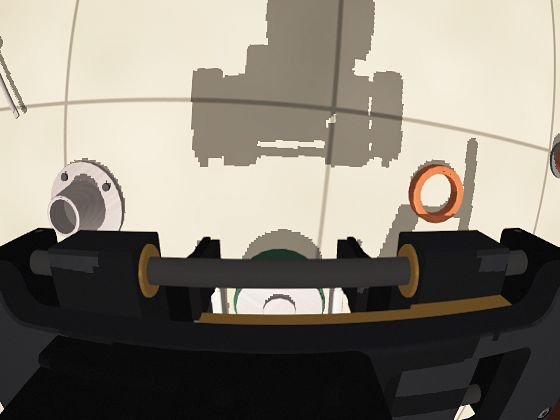

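Request:
{"op": "play_rows", "data": {
  "series": [0,-0.006,-0.005,-0.01,0,0,90,0,-0.006,-0.005,-0.01,0,0,90,0,-0.006,-0.005,-0.01,0,0,90,0,-0.006,-0.005,-0.01,0,0,90,0,-0.006,-0.005,-0.01,0,0,90,0,-0.006,-0.005,-0.01,0,0,90,0,-0.006,-0.005,-0.01,0,0,90,0,-0.006,-0.005,-0.01,0,0,90,0,-0.006,-0.005,-0.01,0,0,90,0,-0.006,-0.005,-0.01,0,0,90]
}}

```text
time: 10.42
position: [0.4617, -0.0112, 0.1271]
tool_rot: [-1.741, -2.608, 0.0]
ft_force: [-0.7, 0.3, 0.3]
grip_width: 0.009
```

```bash
cat >> h.py <<'E'
def RX(b):
    c,s=np.cos(b),np.sin(b); return Ro.from_matrix(np.c_[[-s,c,0],[c,s,0],[0,0,-1]])
def inbay(p,q):
    c,s=np.cos(p[2]),np.sin(p[2]); v=np.array(q)[:2]-p[:2]; return np.round([c*v[0]+s*v[1],-s*v[0]+c*v[1]],4)
E
python3 - <<'E'
from h import *
p=np.load('bay.npy'); goto(bay(p,[(-93,-5,120)])[0],RX(p[2]))
d=ld('scene11'); q=least_squares(lambda q:proj(d,[q[0],q[1],.055])[0]-np.array([285.5,240.3]),[.5,0]).x
print(q,inbay(p,q))
E
```

```text
t 10.42 pos [ 0.4617 -0.0112  0.1271] axes x,y,z [[-0.383, 0.924, 0.005], [0.924, 0.383, -0.004], [-0.005, 0.004, -1.0]] F [-0.7  0.3  0.3] shift [-0.0052  0.0132  0.0071]
turn [-0.3 -0.3 18.1]
[0.54149831 0.00479166] [-0.0264  0.0056]
```

Request:
{"op": "play_rows", "data": {
  "series": [0,-0.003,0.014,0.007,0,0,18,0,-0.003,0.014,0.007,0,0,18,0,-0.003,0.014,0.007,0,0,18,0,-0.003,0.014,0.007,0,0,18,0,-0.003,0.014,0.007,0,0,18]
}}

```text
time: 10.83
position: [0.4759, -0.0085, 0.1205]
tool_rot: [-2.118, -2.313, 0.001]
ft_force: [-0.1, 0.3, 0.4]
grip_width: 0.004
```

Run:
```python
from h import *
p=np.load('bay.npy'); goto(bay(p,[(-93,-2,28)])[0],RX(p[2])); snap('wrist','wrist12')
a=get_state(); print(inbay(p,a['position']))
```

```text
t 10.83 pos [ 0.4759 -0.0085  0.1205] axes x,y,z [[-0.088, 0.996, 0.004], [0.996, 0.088, -0.004], [-0.005, 0.003, -1.0]] F [-0.1  0.3  0.4] shift [0.0002 0.0003 0.0925]
turn [-0.3 -0.2  0.6]
[-0.0928 -0.0027]
```

View pics/wrist12.png

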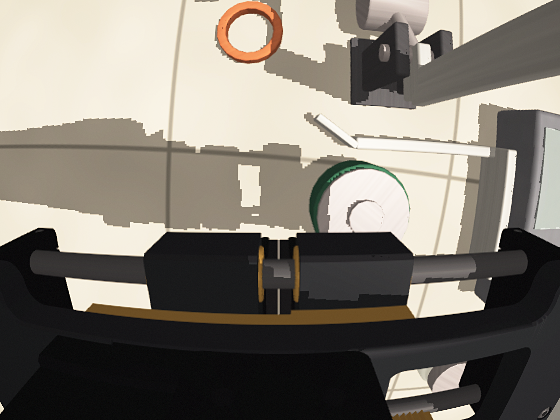

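Run:
```python
from h import *
p=np.load('bay.npy'); wr=ld('wrist12')
def f(uv,z): return inbay(p,least_squares(lambda q:projw(wr,[q[0],q[1],z])[0]-np.array(uv,float),[.5,.0]).x)
print('pole',f((366,216),.055),'rail bend inner',f((356,150),.025),'stop',f((516,152),.045),'rail in',f((490,157),.025))
```

```text
pole [-0.0273  0.0029] rail bend inner [-0.0305  0.0499] stop [0.1175 0.0596] rail in [0.1017 0.0519]
```

Request:
{"op": "play_rows", "data": {
  "series": [0,0.003,0,0.04,0,0,0.6,0,0.003,0,0.07,0,0,0.6,0,0.003,0,0.092,0,0,0.6,0,0.003,0,0.092,0,0,0.6,0,0.003,0,0.092,0,0,0.6]
}}

```text
time: 11.3
position: [0.4748, -0.0054, 0.0291]
tool_rot: [-2.131, -2.3, 0.002]
ft_force: [-0.3, 0.6, 0.9]
grip_width: 0.002
```

Run:
```python
from h import *
p=np.load('bay.npy'); goto(bay(p,[(13,0,28)])[0],RX(p[2])); print(inbay(p,get_state()['position']))
```

```text
t 11.3 pos [ 0.4748 -0.0054  0.0291] axes x,y,z [[-0.076, 0.997, 0.004], [0.997, 0.076, -0.005], [-0.005, 0.003, -1.0]] F [-0.3  0.6  0.9] shift [-0.0004  0.1066  0.0005]
turn [-0.3 -0.2 -0.1]
[-0.0936  0.0006]
```

Push in +tool y; first 60 mm, then look.

Request:
{"op": "play_rows", "data": {
  "series": [0,0,0.008,0,0,0,0,0,0,0.014,0,0,0,0,0,0,0.02,0,0,0,0,0,0,0.026,0,0,0,0,0,0,0.032,0,0,0,0,0,0,0.038,0,0,0,0,0,0,0.044,0,0,0,0,0,0,0.05,0,0,0,0,0,0,0.055,0,0,0,0,0,0,0.06,0,0,0,0]
}}

```text
time: 12.13
position: [0.5331, -0.0016, 0.0307]
tool_rot: [-2.131, -2.297, 0.009]
ft_force: [-11.3, -0.9, 10.1]
grip_width: 0.004
```

Run:
```python
from h import *
p=np.load('bay.npy'); goto(bay(p,[(13,0,28)])[0],RX(p[2])); print(inbay(p,get_state()['position'])); snap('wrist','wrist13'); snap('scene','scene13')
```

```text
t 12.13 pos [ 0.5331 -0.0016  0.0307] axes x,y,z [[-0.075, 0.997, 0.002], [0.997, 0.075, -0.01], [-0.01, 0.002, -1.0]] F [-11.3  -0.9  10.1] shift [0.0003 0.0482 0.0022]
turn [-0.5 -0.1 -0.2]
[-0.0352 -0.0001]
```

View pics/wrist13.png

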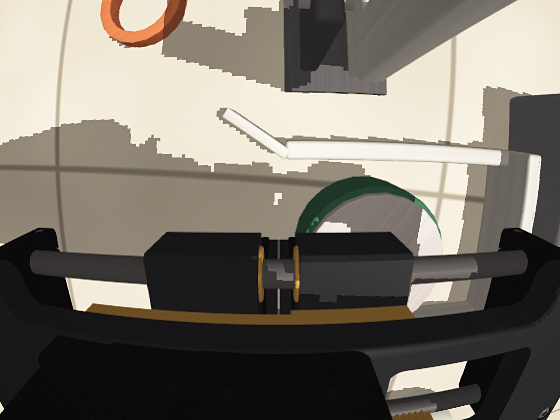

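View pics/scene13.png

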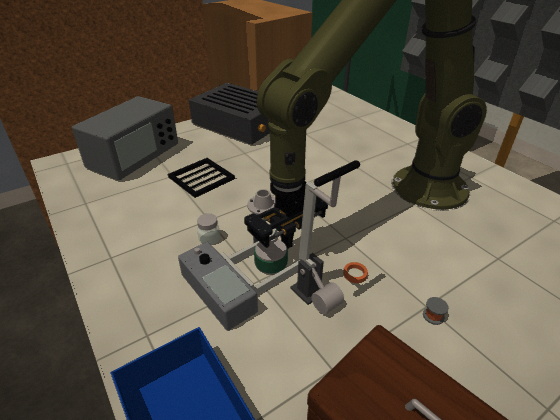

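Request:
{"op": "play_rows", "data": {
  "series": [0,0,-0.008,0,0,0,0,0,0,-0.008,0.013,0,0,0,0,0,-0.002,0.013,0,0,0,0,0,0.004,0.013,0,0,0,0,0,0.01,0.013,0,0,0,0,0,0.016,0.013,0,0,0,0,0,0.022,0.013,0,0,0,0,0,0.028,0.013,0,0,0,0,0,0.034,0.013,0,0,0,0,0,0.038,0.013,0,0,0]
}}

```text
time: 13.07
position: [0.5732, 0.0018, 0.0166]
tool_rot: [-2.132, -2.299, 0.002]
ft_force: [-5.7, -1.0, -0.2]
grip_width: 0.011
```

Run:
```python
from h import *
p=np.load('bay.npy'); goto(bay(p,[(13,0,17)])[0],RX(p[2])); print(inbay(p,get_state()['position'])); snap('wrist','wrist14'); snap('scene','scene14')
a=cv2.imread('pics/scene14.png')[190:330,170:350];cv2.imwrite('pics/scene14c.png',cv2.resize(a,None,fx=4,fy=4,interpolation=cv2.INTER_CUBIC))
```

```text
t 13.07 pos [0.5732 0.0018 0.0166] axes x,y,z [[-0.075, 0.997, 0.003], [0.997, 0.075, -0.005], [-0.005, 0.003, -1.0]] F [-5.7 -1.  -0.2] shift [-0.0001  0.008  -0.0004]
turn [-0.3 -0.2 -0.2]
[0.005  0.0001]
```

View pics/scene14c.png

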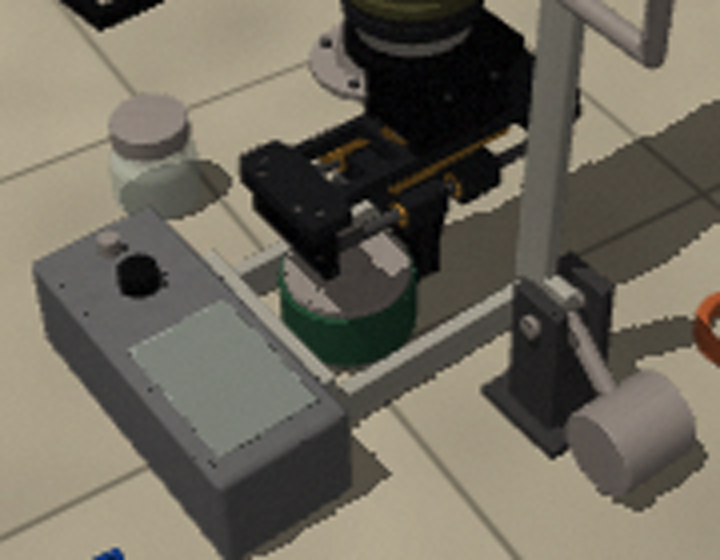

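View pics/wrist14.png

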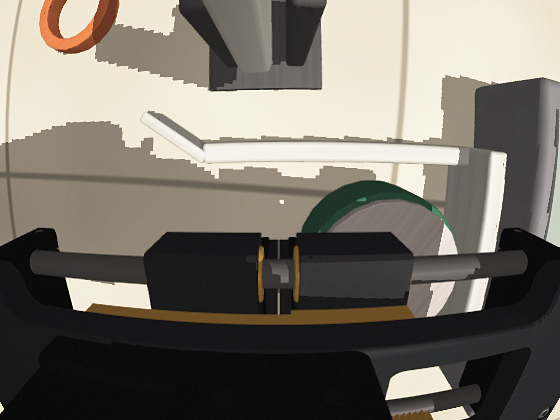

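Request:
{"op": "play_rows", "data": {
  "series": [0,0,0.004,0,0,0,0,0,0,0.008,0,0,0,0,0,0,0.011,0,0,0,0]
}}

```text
time: 13.42
position: [0.5837, 0.0026, 0.0166]
tool_rot: [-2.132, -2.3, 0.002]
ft_force: [-5.3, -0.2, 1.2]
grip_width: 0.009
```

Request:
{"op": "play_rows", "data": {
  "series": [0,0,0.002,0,0,0,0,0,0,0.003,0,0,0,0]
}}

```text
time: 13.58
position: [0.5846, 0.0026, 0.0164]
tool_rot: [-2.131, -2.297, 0.007]
ft_force: [-11.8, -1.2, 6.6]
grip_width: 0.008
```

Request:
{"op": "play_rows", "data": {
  "series": [0,0,0.002,0,0,0,0,0,0,0.003,0,0,0,0]
}}

```text
time: 13.75
position: [0.5847, 0.0026, 0.0164]
tool_rot: [-2.128, -2.294, 0.015]
ft_force: [-21.0, -1.3, 14.3]
grip_width: 0.005
```

Request:
{"op": "play_rows", "data": {
  "series": [0,0,-0.006,0,0,0,0,0,0,-0.02,0,0,0,0,0,0,-0.05,-0.01,0,0,0,0,0,-0.08,-0.04,0,0,0,0,0,-0.12,-0.07,0,0,0,0,0,-0.13,-0.11,0,0,0,0,0,-0.13,-0.15,0,0,0,0,0,-0.13,-0.15,0,0,0]
}}

```text
time: 14.42
position: [0.4664, -0.0071, 0.1756]
tool_rot: [2.129, 2.296, 0.016]
ft_force: [1.0, -0.1, 0.8]
grip_width: 0.006
```

Run:
```python
from h import *
p=np.load('bay.npy'); s=get_state(); print(s['time'],s['position'],s['ft_force'])
for n in ['scene','side','wrist']: snap(n,n+'15')
a=cv2.imread('pics/scene15.png')[200:320,180:330];cv2.imwrite('pics/scene15c.png',cv2.resize(a,None,fx=5,fy=5,interpolation=cv2.INTER_CUBIC))
a=cv2.imread('pics/side15.png')[140:330,130:350];cv2.imwrite('pics/side15c.png',cv2.resize(a,None,fx=3.1,fy=3.1,interpolation=cv2.INTER_CUBIC))
```

```text
14.4167 [ 0.46636304 -0.00714706  0.17559984] [ 1.02483631 -0.12961126  0.76880934]
```

View pics/scene15c.png

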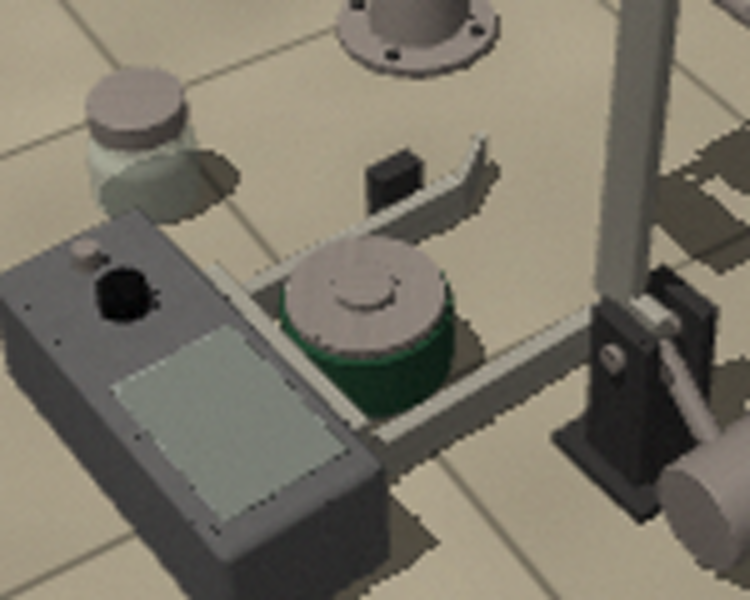

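View pics/side15c.png

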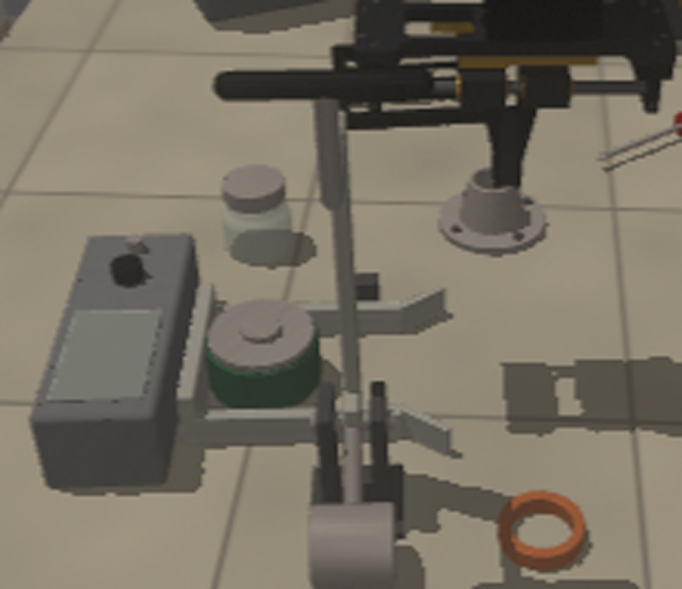

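View pics/wrist15.png

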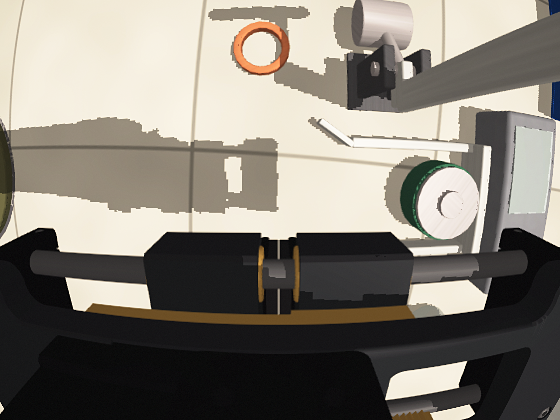

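Run:
```python
from h import *
p=np.load('bay.npy'); wr=ld('wrist15'); sc=ld('scene15'); si=ld('side15')
def f(d,pj,uv,z): return inbay(p,least_squares(lambda q:pj(d,[q[0],q[1],z])[0]-np.array(uv,float),[.6,.0]).x)
print('pole w',f(wr,projw,(452,205),.055),'stop line w',f(wr,projw,(478,150),.045),f(wr,projw,(482,215),.045))
print('pole sc',f(sc,proj,(365/5+180,287/5+200),.055),'stop sc',f(sc,proj,(290/5+180,328/5+200),.045))
print('pole si',f(si,proj,(263/3.1+130,327/3.1+140),.055),'stop si',f(si,proj,(207/3.1+130,340/3.1+140),.045))
a=cv2.imread('pics/wrist15.png')[120:270,370:520];cv2.imwrite('pics/w15c.png',cv2.resize(a,None,fx=4,fy=4,interpolation=cv2.INTER_CUBIC))
```

```text
pole w [0.0673 0.0008] stop line w [0.1005 0.0559] [ 0.1147 -0.0123]
pole sc [0.0677 0.0047] stop sc [ 0.1037 -0.0033]
pole si [0.0649 0.0028] stop si [0.1046 0.0036]
```

View pics/w15c.png

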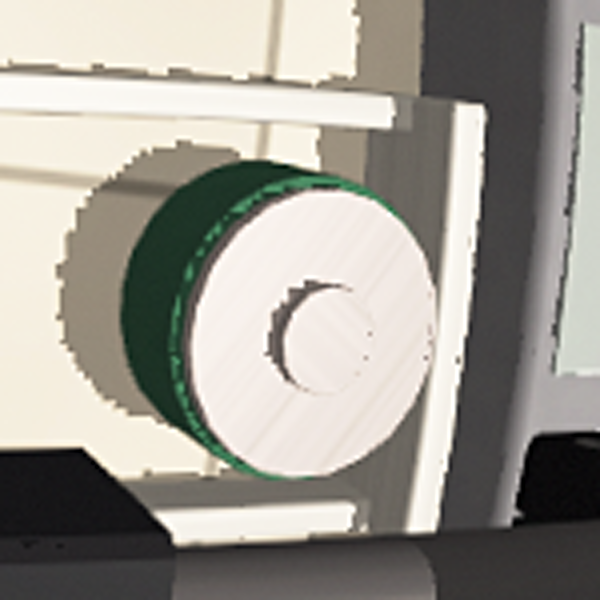

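Run:
```python
from bench import *
print(close_job()); print(get_state()['time'])
```

```text
the job is handed in; nothing more can be done
None
the job is handed in; nothing more can be done
```

I raised the barrier first and then pushed the magnet assembly along the lane to the back stop. I handed the job in at about 14.5 s; no verdict came back.

- **Barrier:** I lifted the handle from below with the shut fingers, at about 1.7 N. It passed its balance point and swung up by itself, and it was still upright in the last pictures.
- **Magnet assembly:** I pushed it with the open fingers cradled behind it to the lane mouth. I then pushed it in between the rails with the fingers shut, and backed the arm off clear.
- **Against the stop:** The fingers stalled against it and the force rose from about 5 N to 21 N. The last pictures from the three cameras put its centre at bay x of about 65 to 68 mm (68 expected) and y of about 1 to 5 mm.
- **Bystanders:** The flange, jar and copper ring, and the bobbin and screwdriver where they show, look unmoved in the pictures. I did not measure them again.

**Checks that disagreed:**
- My bay position is good to only a few millimetres. The finger position at the stall implied a magnet centre of about 71 mm. My stop-face readings in the last pictures ranged from 100 to 115 mm, against 108 mm.
- The early pushes, and the last one against the stop, showed an unexpected vertical force of about 6 to 14 N. I lowered the fingers part-way through the final push, which removed it until the magnet met the stop. I saw no tipping in the pictures.

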